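Restock and sign the sold-out bay of a checkout counter carousel

ROBOT

A 6-joint arm with a two-finger parallel gripper is mounted at the origin on the work surface. World frame = base frame: x ahead of the robot, y to its left, z up, the work surface at z = 0. Lengths are in m, angles in rad, forces in N, time in s.
With the tool pointing down it reaches from about 0.375 to 0.975 m from the base axis. Payload 3.8 kg.
Tool frame: the origin (TCP) lies on the centre line of the jaws, within the pads' length; the fingertips stand 22 mm ahead of it and the grasp point (between the pads) lies 3 mm ahead of it; x points along the fingers, y is the direction in which the jaws open and shut, and the axes are right-handed (so a half turn about x gives the same grasp; the last joint's range is limited). The gripper opens to 85 mm and grips with 20 to 120 N. Pads are 22 mm wide; open, the fingers measure 114 mm over their backs; the gripper's body (76 mm by 85 mm) begins 54 mm behind the grasp point. The pads swing forward as they close: fully open they stand 13 mm farther back than shut.
Start: joints at [-1.361, 0.264, 1.604, -0, 1.274, -0.037], TCP at [0.165, -0.655, 0.253] pointing down, gripper open.
Joint ranges: [-2.63, 2.63], [-0.94, 2.18], [0.31, 2.57], [-1.31, 4.45], [0, 2.66], [-2.55, 2.55]. Speed limits (rad/s): [2.57, 2.57, 3.14, 3.14, 3.14, 3.14].

INTERFACE

Orientations are given as a rotation vector (axis times angle).
In Python, from workcell import monitor, eyes, finish_job gives the robot as it stands. The module is installed in compiled form; this text tells all that it offers.
- The arm moves only by the tool play_rows, never from a script. Its argument "deltas" is a list of rows, each an object of numbers: "wx", "wy", "wz": the turn, a rotation vector about the world's x, y, z in degrees; "x", "y", "z": the shift along the world's x, y, z in mm; "fingers": the closure, from -1 (fully open) to 1 (shut), so that 0 is half open. A call has 1 to 20 rows; each row is the pose to reach, as a shift and turn from the pose commanded when the call began; what a row does not reach only later rows make up. A row lasts 1/8 s, in which the tool goes at most 62.5 mm and 10.7 degrees, less where a joint would pass 70% of its speed; a pose out of reach is approached as far as the arm can. A call with a gripper value outside its range is refused whole. The fingers move at their own pace and stop on an object; "grip_force" is the grip in N (left out, the last holds). Time passes only in rows, so rows that repeat a pose let the fingers close. It gives the time, the measured TCP pose, the force and the opening at its end, in the units of the state.
- monitor.read_state(): the state, without advancing time (a new reading comes with each control period).
- eyes.read_camera(name): name is "scene" or "top" or "wrist"; returns a dict with "frame" (384x512x3 uint8, red, green, blue), "depth" (384x512 float32, m along the optical axis (not along the pixel's ray), 0 where there is no reading), "K" (3x3 intrinsics, pixels), "view" (4x4, takes a point from world to camera coordinates); the wrist camera has in their place "tool_from_camera" (4x4, takes a point from camera to tool coordinates, whose origin is the TCP and whose axes are the tool frame's). Camera axes: x right, y down, z forward; pixel columns grow to the right and rows downward; lengths in m; the calibration is good to about 2 mm. A picture is of the moment at which its call begins: read the wrist's pose just before it.
- finish_job(): hands the job in, once; it reports no verdict.
The state is a dict: "time": time; "q": joint angles; "joint_vel": joint speeds; "joint_torque": joint torques, N m; "tool_pos": TCP position; "tcp_rot": TCP orientation; "wrist_force": force on the tool from outside, world axes, zero at the start; "torque": the same for the moment, N m; "width": opening from 0.0 (shut) to 1.0 (fully open).
Only numpy, scipy, OpenCV 4.12 (cv2) and the standard library are available. Lean on these libraries where they do the work, as an engineer would, in place of code of your own. Each camera call takes 0.05 s, during which the arm holds its last target.

TASK

One bay of the three-bay counter carousel is sold out: it holds only an empty open display box, and the two pins on its header panel are bare. First turn the carousel by its rim until that bay faces square to the cashier's side of the plinth, then throw the empty box into the waste crate, set all the full cartons lying on the counter flat and upright on the deck of that bay side by side (not stacked), and hang the tabbed sign from the rack on the two bare pins by its two slots, printed face outwards and pushed right home. Last, turn the carousel steadily, without spinning it, until the filled bay faces square to the customer's side of the plinth with everything still in place, and leave the other things on the counter where they are.

Things in the scene. Friction and masses are not known exactly. Their poses are not given: they have to be found in the camera images.
- plinth: fixed black plinth under the carousel, 370 x 200 x 20 mm; origin at the centre of its underside on the counter, on the carousel's axis; its -x edge is the plain cashier's side (towards the robot), its +x edge carries a sloped white ticket ledge 30 mm deep: the customer's side
- cashier_side (a point): point on the plinth's top, 140 mm from the axis towards its -x edge: the sold-out bay faces the cashier when point bay_front lies right above it
- customer_side (a point): point on the plinth's top, 140 mm from the axis towards its +x edge and the ticket ledge: the bay faces the customer when bay_front lies right above it
- carousel: white turntable, 380 mm across; turns both ways without end about its z axis, stays where left (1.2 kg; about 1.5 N at the rim moves it, meet the post slowly). Origin on the axis, on the deck's top face, 36 mm above the counter; -x points out through the middle of the sold-out bay. Three 120 degree bays, parted by dividers at +60 and -60 degrees from -x and along +x. Rim lip 18 mm high, 183 to 188 mm from the axis
- post_left (a point): foot of an upright steel rim post to push against (12 mm thick, 85 mm high with its black ball, 172 mm from the axis) at the end of the divider on the sold-out bay's +y side. One more such post at each other divider. Dividers: clear, 4 mm thick, 60 mm high, from 50 to 167 mm radius
- bay_front (a point): point on the deck on the middle line of the sold-out bay, 140 mm out from the axis. At the back of the bay stands the header panel, 125 mm wide, 150 mm high, its face 36 mm from the axis, one side of a three-sided column. The other two bays are stocked (60 mm high at most); their signs are fixed, tabs up to 187 mm above the deck
- pin_left (a point): left bare pin (+y in the carousel's frame): point on the pin's axis 4 mm out from the header panel, where the middle of the sign's thickness lies when it is home; 133 mm above the deck. The pin is 5.5 mm thick, points out of the bay (-x of the carousel) and rises 18 degrees; its round tip reaches 25 mm out from the panel
- pin_right (a point): right bare pin (-y in the carousel's frame), 84 mm from the left one, otherwise the same
- sign: white sign plate standing in the front slot of the rack: 110 mm wide (y), 80 mm high (z), 8 mm thick (x), with a grip tab 36 mm wide, 10 mm thick and 45 mm high standing on the middle of its top edge (125 mm high in all); origin at the middle of its lower edge, the printed face looks along -x; 80 g. Hung home, its axes are parallel to the carousel's
- sign_slot_left (a point): centre of the sign's left hanging slot (+y), through the plate: 17 mm wide, 13 mm high, 66 mm above the lower edge
- sign_slot_right (a point): centre of the right hanging slot (-y), 84 mm from the left one
- rack: fixed grey sign rack, 70 x 170 x 34 mm, two slots along y, 10 mm wide, floor 6 mm above the counter: the sign stands at x = -16 mm, a plain low grey card at x = +16 mm; origin at the centre of its underside
- carton1: full closed cardboard carton, 66 (x) x 44 (y) x 34 (z) mm, 120 g, lying on the counter left of the carousel; origin at the centre of its underside. May be absent
- carton2: same kind of carton. May be absent
- carton3: same kind of carton. May be absent
- empty_box: empty open-topped cardboard display box, 90 (x) x 60 (y) x 36 (z) mm, walls 4 mm, 50 g, standing in the sold-out bay; origin at the centre of its underside
- crate: fixed black open waste crate, 140 (x) x 160 (y) x 85 mm high, walls 5 mm; origin at the centre of its underside
- spare_card: plain grey card 120 x 60 mm in the rear slot of the rack; leave it
- gum_tub: white tub 54 mm across, 75 mm high; leave it
- mug: white mug; leave it
- spray: clear bottle 160 mm high; leave it
- tape: roll of tape, 70 mm across, 24 mm high; leave it
- stapler: stapler 125 mm long; leave it
Things that resemble listed ones, but are neither listed nor needed, are in the scene too. What is shaped like the carton3 but red is not meant.

How it is judged:
On the way, in this order (a step that is already met when the one before it is completed fails the run):
1. the sold-out bay has been turned to face the cashier's side (horizontal distance between bay_front and cashier_side below 0.018 m and angular speed of carousel below 0.1 rad/s), for 0.3 s.
2. the empty box is in the crate, all full cartons stand in the bay, and the sign hangs on both pins, let go (x of each of carton1, carton2, carton3 in the frame of carousel below -0.04 m and horizontal distance between each of carton1, carton2, carton3 and carousel below 0.18 m and y of carton1 in the frame of carousel between -0.115 and 0.115 m and z of carton1 in the frame of carousel between -0.006 and 0.01 m and angle between each of carton1, carton2, carton3's own z axis and vertical below 0.2 rad and linear speed of each of carton1, carton2, carton3 below 0.25 m/s and y of carton2 in the frame of carousel between -0.115 and 0.115 m and z of carton2 in the frame of carousel between -0.006 and 0.01 m and y of carton3 in the frame of carousel between -0.115 and 0.115 m and z of carton3 in the frame of carousel between -0.006 and 0.01 m and x of empty_box in the frame of crate between -0.065 and 0.065 m and y of empty_box in the frame of crate between -0.075 and 0.075 m and z of empty_box in the frame of crate below 0.07 m and distance between sign_slot_left and pin_left below 0.013 m and distance between sign_slot_right and pin_right below 0.013 m and angle between sign's own z axis and vertical below 0.25 rad and contact force between the fingers and sign below 0.1 N), for 0.3 s.
At the end, for the whole second after the job is handed in: bay_front is within 18 mm of customer_side seen from above, carousel at rest; empty box inside the crate; every carton flat and upright on the bay's deck, none stacked; each sign slot centre within 13 mm of its pin point, sign upright within 0.25 rad and let go (all of step 2 and horizontal distance between bay_front and customer_side below 0.018 m and angular speed of carousel below 0.1 rad/s); the robot touches nothing.
It fails at once if the carousel was spun (faster than 3 rad/s) (angular speed of carousel above 3 rad/s).
It fails at once if another thing on the counter was displaced by more than 50 mm (distance of any of spare_card, gum_tub, mug, spray, tape, stapler from where it was at the start of the episode above 0.05 m).
Of carton1, carton2, carton3 only 2 to 3 are there at a start; the rules pass over those that are not, and their reading is None.
At some moment in a run one of carton1, carton2, carton3 may be knocked a few centimetres aside while the robot is not near it.
It also fails if it takes over 210 s, if anything falls off the work surface, if the arm or the gripper's body presses on something with over 40 N, if the wrist force passes 120 N, or if a joint passes its speed limit or range.

## Working session

There is one attempt and no reset: what is moved stays moved. The work goes in short steps, Python scripts to look and compute and a tool call to move; the robot and the scene stay as the last step left them, time stands still between calls to the robot, and variables do not carry over. Pictures are saved under pics/ and viewed, and the job is handed in when it is done.

Besides the shell and the picture viewer there is one more tool, called after "Call:" by a JSON object that holds its "api" and its "payload". play_rows: Moves the arm, as the interface text tells. Its arguments: {"type":"object","properties":{"deltas":{"type":"array"},"grip_force":{"type":"number"}},"required":["deltas"]}

```bash
mkdir -p pics; cat > h.py <<'E'
import numpy as np, cv2
from workcell import monitor, eyes, finish_job
from scipy.spatial.transform import Rotation as R
def cam(n):
    s=monitor.read_state(); d=eyes.read_camera(n)
    if n=="wrist":
        T=np.eye(4);T[:3,:3]=R.from_rotvec(s["tcp_rot"]).as_matrix();T[:3,3]=s["tool_pos"]
        d["cw"]=T@d["tool_from_camera"]
    else: d["cw"]=np.linalg.inv(d["view"])
    return d
def save(d,f): cv2.imwrite("pics/"+f,cv2.cvtColor(d["frame"],cv2.COLOR_RGB2BGR))
def cloud(d):
    K=d["K"];h,w=d["depth"].shape
    u,v=np.meshgrid(np.arange(w),np.arange(h));z=d["depth"]
    P=np.stack([(u-K[0,2])/K[0,0]*z,(v-K[1,2])/K[1,1]*z,z],-1)
    return P@d["cw"][:3,:3].T+d["cw"][:3,3]
def ray(d,u,v,h):
    K=d["K"];r=d["cw"][:3,:3]@np.array([(u-K[0,2])/K[0,0],(v-K[1,2])/K[1,1],1]);o=d["cw"][:3,3]
    return o+r*(h-o[2])/r[2]
def proj(d,p):
    V=np.linalg.inv(d["cw"]);c=V[:3,:3]@np.asarray(p)+V[:3,3];c=d["K"]@c;return c[:2]/c[2]
def st():
    s=monitor.read_state();print({k:np.round(s[k],3).tolist() for k in ("time","q","tool_pos","tcp_rot","wrist_force","width")});return s
E
python3 - <<'E'
from h import *
st()
for n in("scene","top","wrist"):
    d=cam(n);save(d,n+"0.png");np.savez(n+"0.npz",**d);print(n,d["K"].round(1).tolist(),d["cw"].round(3).tolist())
E
```

```text
{'time': 0.0, 'q': [-1.361, 0.265, 1.605, 0.0, 1.274, -0.037], 'tool_pos': [0.165, -0.654, 0.252], 'tcp_rot': [2.091, 0.262, -2.091], 'wrist_force': [0.03, 0.383, -0.047], 'width': 1.003}
scene [[424.6, 0.0, 262.7], [0.0, 424.6, 182.1], [0.0, 0.0, 1.0]] [[0.641, 0.615, -0.46, 1.138], [0.768, -0.502, 0.398, -0.473], [0.014, -0.608, -0.794, 1.159], [0.0, 0.0, 0.0, 1.0]]
top [[450.6, 0.0, 249.8], [0.0, 450.6, 195.9], [0.0, 0.0, 1.0]] [[-0.009, -0.981, 0.192, 0.286], [-1.0, 0.006, -0.016, 0.058], [0.015, -0.192, -0.981, 1.415], [0.0, 0.0, 0.0, 1.0]]
wrist [[344.8, 0.0, 258.0], [0.0, 344.8, 191.2], [0.0, 0.0, 1.0]] [[0.244, -0.926, -0.288, 0.24], [-0.97, -0.234, -0.071, -0.637], [-0.001, 0.297, -0.955, 0.372], [0.0, 0.0, 0.0, 1.0]]
```

View pics/scene0.png

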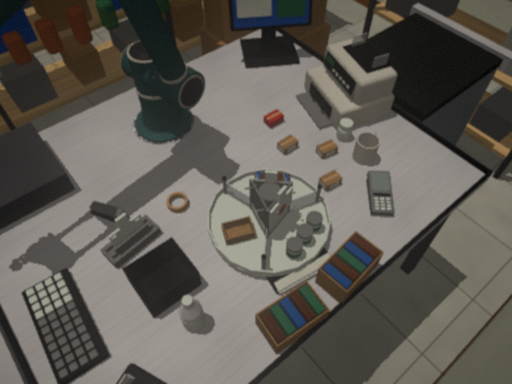

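View pics/top0.png

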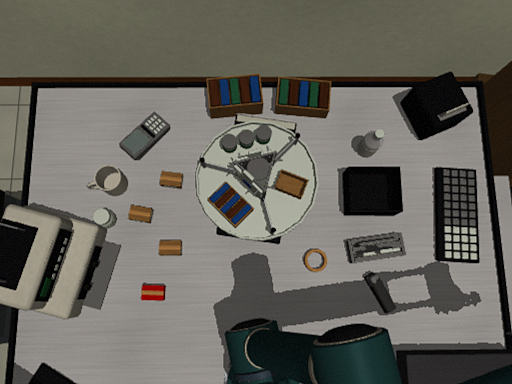

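View pics/wrist0.png

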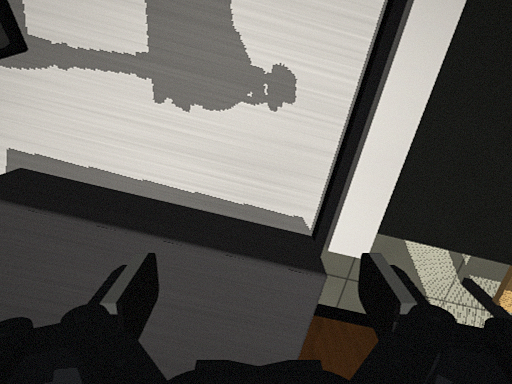

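The top view shows the sold-out bay with its brown box at (292,183), the crate at (372,190), the rack at (375,248), three brown cartons at (171,180), (140,213) and (170,247), and the red lookalike at (152,292). Next I'll zoom in and measure.

```bash
python3 - <<'E'
from h import *
d=dict(np.load("top0.npz"));im=cv2.cvtColor(d["frame"],cv2.COLOR_RGB2BGR)
cv2.imwrite("pics/topz.png",cv2.resize(im[80:270,185:420],None,fx=3.3,fy=3.1,interpolation=cv2.INTER_CUBIC))
s=dict(np.load("scene0.npz"));im=cv2.cvtColor(s["frame"],cv2.COLOR_RGB2BGR)
cv2.imwrite("pics/scz.png",cv2.resize(im[150:300,90:350],None,fx=3,fy=3,interpolation=cv2.INTER_CUBIC))
for nm,d in(("top",d),("scene",s)):
    P=cloud(d);f=d["frame"]
    hsv=cv2.cvtColor(f,cv2.COLOR_RGB2HSV)
    m=((hsv[...,0]<20)&(hsv[...,1]>90)&(hsv[...,2]>60)).astype(np.uint8)
    n,l,stt,c=cv2.connectedComponentsWithStats(m)
    for i in range(1,n):
        if 40<stt[i,4]<3000:
            k=(l==i)&(d["depth"]>0)
            q=P[k]; 
            if len(q)==0: continue
            zt=np.percentile(q[:,2],90)
            top=q[q[:,2]>zt-.008]
            r=cv2.minAreaRect((top[:,:2]*1000).astype(np.float32))
            print(nm,c[i].round(),stt[i,4],"ztop %.3f"%zt,"c",np.round(r[0]),np.round(r[1]),round(r[2],1),hsv[k].mean(0).round())
E
```

```text
top [233.  91.] 321 ztop 0.093 c [884.  82.] [104. 170.] 5.2 [ 15. 162.  90.]
top [302.  93.] 309 ztop 0.073 c [ 884. -137.] [170. 105.] 84.8 [ 15. 166.  88.]
top [171. 179.] 293 ztop 0.038 c [614. 284.] [65. 42.] 82.1 [ 15. 161. 117.]
top [290. 183.] 473 ztop 0.072 c [589. -91.] [88. 60.] 67.7 [ 16. 163. 108.]
top [232. 208.] 284 ztop 0.085 c [522.  91.] [80. 72.] 43.2 [ 14. 168.  84.]
top [140. 213.] 306 ztop 0.038 c [505. 376.] [65. 42.] 79.9 [ 16. 162. 116.]
top [170. 247.] 320 ztop 0.038 c [399. 281.] [65. 43.] 89.8 [ 16. 162. 117.]
top [315. 260.] 186 ztop 0.027 c [ 358. -165.] [66. 64.] 88.7 [ 15. 160. 137.]
top [152. 292.] 338 ztop 0.038 c [265. 330.] [66. 41.] 89.5 [  5. 214. 143.]
scene [93. 15.] 239 ztop -0.202 c [-1221.   246.] [ 65. 302.] 66.1 [ 17. 122.  73.]
scene [225.  29.] 497 ztop -0.175 c [-746.  834.] [19. 83.] 74.0 [ 15. 123.  66.]
scene [363.   2.] 53 ztop -0.696 c [-856. 2318.] [55. 19.] 1.7 [ 13. 151.  66.]
scene [387.  13.] 323 ztop -0.200 c [ -52. 1510.] [152. 492.] 53.0 [ 17. 117. 109.]
scene [35. 28.] 436 ztop -0.023 c [-974.  -94.] [75. 53.] 19.8 [ 16. 1
[... 1116 characters left out ...]
83 c [-1143.  -487.] [ 44. 130.] 89.0 [ 17. 119.  76.]
scene [490. 141.] 703 ztop -0.581 c [ 682. 1582.] [279. 225.] 24.7 [ 17. 119. 102.]
scene [287. 142.] 148 ztop 0.037 c [403. 279.] [64. 44.] 89.8 [ 15. 117. 123.]
scene [327. 147.] 162 ztop 0.037 c [508. 373.] [66. 46.] 82.6 [ 15. 120. 121.]
scene [330. 178.] 190 ztop 0.036 c [618. 280.] [66. 45.] 84.5 [ 15. 119. 123.]
scene [177. 201.] 185 ztop 0.025 c [ 361. -167.] [64. 70.] 62.1 [ 15. 109. 114.]
scene [238. 230.] 427 ztop 0.071 c [593. -95.] [88. 61.] 67.5 [ 16. 111. 106.]
scene [347. 269.] 1223 ztop 0.094 c [886.  78.] [ 99. 171.] 5.5 [ 13. 118.  76.]
scene [287. 320.] 1220 ztop 0.074 c [ 885. -142.] [171. 102.] 84.5 [ 13. 112.  76.]
```

View pics/topz.png

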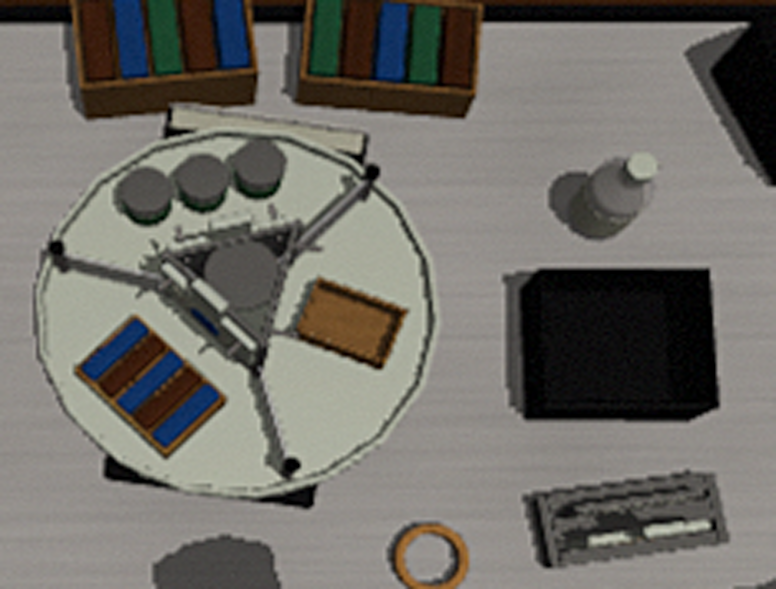

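View pics/scz.png

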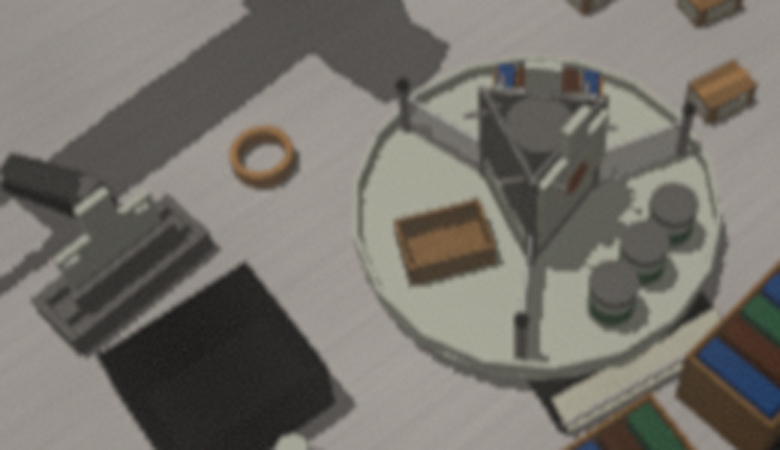

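```bash
python3 - <<'E'
from h import *
from scipy.optimize import least_squares
D={n:dict(np.load(n+"0.npz")) for n in("top","scene")}
for n,d in D.items():
    P=cloud(d).reshape(-1,3);F=d["frame"].reshape(-1,3)
    c0=np.array([.6,.02]);r=np.hypot(*(P[:,:2]-c0).T)
    print(n,"counter z",np.median(P[(r>.25)&(r<.35)&(abs(P[:,2])<.02),2]))
    # rim circle from height .045-.062 near r .17-.2
    k=(P[:,2]>.048)&(P[:,2]<.062)&(r>.17)&(r<.215)&(F.min(1)>90)
    q=P[k]
    f=least_squares(lambda a:np.hypot(q[:,0]-a[0],q[:,1]-a[1])-a[2],[.6,.02,.186],loss="soft_l1",f_scale=.003)
    print("rim",k.sum(),f.x.round(4)); c=f.x[:2]
    r=np.hypot(*(P[:,:2]-c).T)
    k=(P[:,2]>.09)&(P[:,2]<.135)&(r>.155)&(r<.19)
    q=P[k];a=np.degrees(np.arctan2(q[:,1]-c[1],q[:,0]-c[0]))%360
    h=np.histogram(a,72,(0,360))
    for i in np.where(h[0]>2)[0]:
        kk=(a>=h[1][i]-3)&(a<h[1][i]+8);print("post",a[kk].mean().round(1),kk.sum(),np.hypot(*(q[kk,:2].mean(0)-c)).round(4),q[kk].mean(0).round(3),q[kk,2].max().round(3))
    # panel column tops
    # ledge
    k=(P[:,2]>.008)&(P[:,2]<.05)&(r>.192)&(r<.24)
    q=P[k]; aa=np.degrees(np.arctan2(q[:,1]-c[1],q[:,0]-c[0]))
    k2=abs(aa)<50
    if k2.sum()>5:
        rr=cv2.minAreaRect((q[k2,:2]*1000).astype(np.float32));print("ledge",k2.sum(),rr,q[k2,2].mean())
    k2=abs(aa)>130
    if k2.sum()>5:
        rr=cv2.minAreaRect((q[k2,:2]*1000).astype(np.float32));print("cashier",k2.sum(),rr,q[k2,2].mean())
    # crate
    k=(P[:,0]>.4)&(P[:,0]<.75)&(P[:,1]<-.2)&(P[:,1]>-.45)&(P[:,2]>.07)&(P[:,2]<.1)
    rr=cv2.minAreaRect((P[k][:,:2]*1000).astype(np.float32));print("crate",k.sum(),rr,P[k,2].mean())
    k=(P[:,0]>.3)&(P[:,0]<.5)&(P[:,1]<-.2)&(P[:,1]>-.45)
    for lo,hi in((.025,.042),(.05,.072),(.075,.1),(.1,.15)):
        kk=k&(P[:,2]>lo)&(P[:,2]<hi)
        if kk.sum()>4:
            rr=cv2.minAreaRect((P[kk][:,:2]*1000).astype(np.float32));print("rack",lo,kk.sum(),np.round(rr[0]),np.round(rr[1]),rr[2],P[kk,2].max())
E
```

```text
top counter z 0.00040034512324149674
rim 628 [0.6082 0.0141 0.1863]
post 35.0 14 0.1582 [0.738 0.105 0.095] 0.099
post 37.6 23 0.1583 [0.734 0.111 0.094] 0.099
post 40.5 15 0.1583 [0.729 0.117 0.094] 0.099
post 74.9 29 0.169 [0.652 0.177 0.111] 0.123
post 74.9 29 0.169 [0.652 0.177 0.111] 0.123
post 194.5 24 0.1707 [ 0.443 -0.029  0.115] 0.125
post 194.5 24 0.1707 [ 0.443 -0.029  0.115] 0.125
post 314.4 27 0.1689 [ 0.726 -0.107  0.11 ] 0.126
post 314.4 27 0.1689 [ 0.726 -0.107  0.11 ] 0.126
post 348.6 12 0.158 [ 0.763 -0.017  0.095] 0.098
post 352.0 14 0.1586 [ 0.765 -0.008  0.093] 0.097
ledge 601 ((810.8274536132812, 18.852630615234375), (290.89312744140625, 69.22494506835938), 86.51558685302734) 0.02542142467701477
cashier 98 ((420.69061279296875, 15.939239501953125), (252.7415313720703, 64.80396270751953), 86.31511688232422) 0.018479089647874685
crate 628 ((574.381103515625, -342.84661865234375), (162.20260620117188, 348.1807861328125), 89.63211059570312) 0.0821941986800852
rack 0.025 993 [ 406. -349.] [203. 173.] 6.103283405303955 0.04198448444227787
rack 0.05 222 [ 400. -342.] [
[... 722 characters left out ...]
 0.766 -0.019  0.094] 0.097
post 351.8 25 0.1587 [ 0.767 -0.013  0.094] 0.097
post 354.5 12 0.1585 [ 0.768 -0.005  0.094] 0.097
ledge 743 ((814.5025024414062, 3.1385650634765625), (255.3382568359375, 71.83317565917969), 80.13816833496094) 0.023348735836844017
crate 770 ((624.282470703125, -347.4356689453125), (159.98931884765625, 250.78106689453125), 89.56680297851562) 0.08175512296808315
rack 0.025 756 [ 364. -324.] [129. 242.] 8.143664360046387 0.04193800870907771
rack 0.05 405 [ 362. -361.] [115. 120.] 8.883881568908691 0.0717325720494637
rack 0.075 168 [ 434. -362.] [121. 137.] 87.62246704101562 0.0999667001768767
rack 0.1 115 [ 382. -353.] [16. 36.] 7.213852882385254 0.13398786064521784
```

```bash
python3 - <<'E'
from h import *
D={n:dict(np.load(n+"0.npz")) for n in("top","scene")}
for n,d in D.items():
    P=cloud(d).reshape(-1,3);F=d["frame"].reshape(-1,3).astype(int)
    c=np.array([.6085,.012]);r=np.hypot(*(P[:,:2]-c).T);a=np.arctan2(P[:,1]-c[1],P[:,0]-c[0])
    for nm,k in (("ledge",(r>.19)&(r<.225)&(P[:,2]>.006)&(P[:,2]<.05)&(abs(a)<.6)&(P[:,0]<.829)),
                 ("cash",(r>.19)&(r<.215)&(P[:,2]>.006)&(P[:,2]<.05)&(abs(a)>2.5)),
                 ("cashblack",(r>.19)&(r<.215)&(F.max(1)<45)&(abs(a)>2.5))):
        q=P[k];q=q
        if len(q)<8: print(n,nm,len(q));continue
        sg=1 if nm=="ledge" else -1
        xs=[];ys=[]
        for y in np.arange(-.09,.11,.008):
            b=q[abs(q[:,1]-y)<.004]
            if len(b)>1: xs.append((b[:,0]*sg).max()*sg);ys.append(y)
        A=np.polyfit(ys,xs,1);res=np.array(xs)-np.polyval(A,ys)
        g=abs(res)<.006;A=np.polyfit(np.array(ys)[g],np.array(xs)[g],1)
        print(n,nm,len(q),"dx/dy",A.round(4),"theta",np.degrees(np.arctan(-A[0])).round(2),g.sum(),"yrange",q[:,1].min().round(3),q[:,1].max().round(3))
    # column heights
    k=r<.1
    print("heights",np.histogram(P[k,2],np.arange(.02,.25,.01)))
E
```

```text
top ledge 386 dx/dy [0.081  0.8228] theta -4.63 20 yrange -0.111 0.137
top cash 139 dx/dy [0.0931 0.4161] theta -5.32 7 yrange -0.112 0.135
top cashblack 107 dx/dy [0.1506 0.4197] theta -8.56 10 yrange -0.059 0.135
heights (array([  20, 1132,  220,   38,   72,  102,  142,   56,   26,   27,   32,
         36,   34,   43,   53,  251,  626,   39,   22,   26,   89,    0]), array([0.02, 0.03, 0.04, 0.05, 0.06, 0.07, 0.08, 0.09, 0.1 , 0.11, 0.12,
       0.13, 0.14, 0.15, 0.16, 0.17, 0.18, 0.19, 0.2 , 0.21, 0.22, 0.23,
       0.24]))
scene ledge 719 dx/dy [0.0073 0.8212] theta -0.42 14 yrange -0.112 0.105
scene cash 2
scene cashblack 0
heights (array([   6, 1152,  192,  122,  151,  136,   77,   78,   67,   70,   71,
         80,   75,   89,  103,  262,  557,   43,   49,   57,   69,    0]), array([0.02, 0.03, 0.04, 0.05, 0.06, 0.07, 0.08, 0.09, 0.1 , 0.11, 0.12,
       0.13, 0.14, 0.15, 0.16, 0.17, 0.18, 0.19, 0.2 , 0.21, 0.22, 0.23,
       0.24]))
```

```bash
python3 - <<'E'
from h import *
d=dict(np.load("top0.npz"));im=cv2.cvtColor(d["frame"],cv2.COLOR_RGB2BGR)
a=cv2.resize(im[105:135,215:315],None,fx=7,fy=7,interpolation=cv2.INTER_NEAREST)
b=cv2.resize(im[220:250,205:305],None,fx=7,fy=7,interpolation=cv2.INTER_NEAREST)
cv2.imwrite("pics/ledge.png",np.clip(np.vstack([a,b]).astype(float)*1.3,0,255))
s=dict(np.load("scene0.npz"));im=cv2.cvtColor(s["frame"],cv2.COLOR_RGB2BGR)
cv2.imwrite("pics/ledge_s.png",cv2.resize(im[235:300,255:345],None,fx=8,fy=8,interpolation=cv2.INTER_NEAREST))
E
```

```text
[ WARN:0@0.441] global loadsave.cpp:1063 imwrite_ Unsupported depth image for selected encoder is fallbacked to CV_8U.
```

View pics/ledge.png

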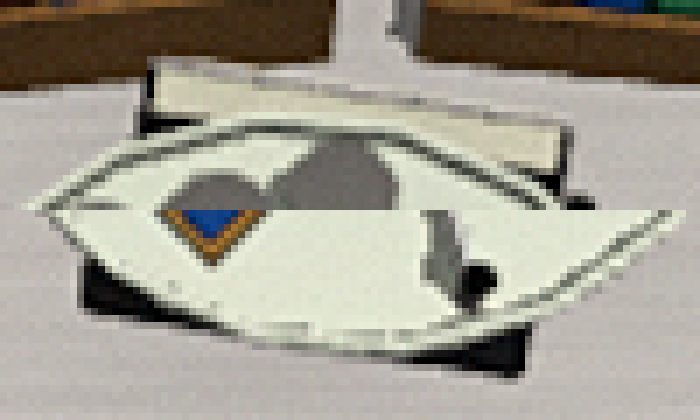

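View pics/ledge_s.png

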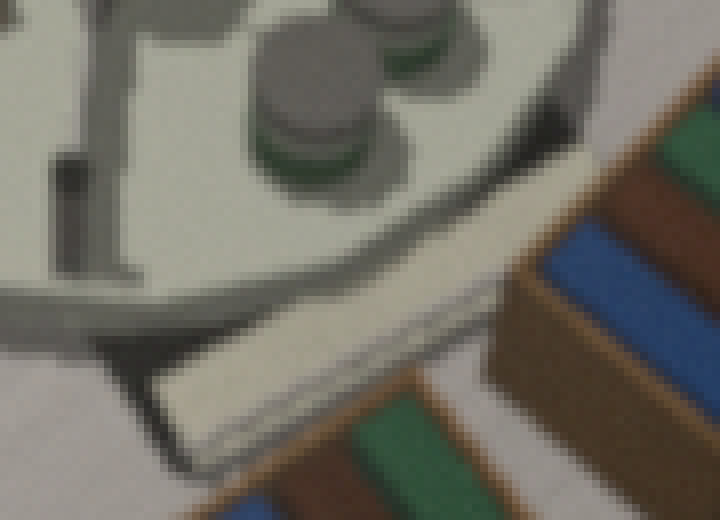

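```bash
python3 - <<'E'
from h import *
d=dict(np.load("top0.npz"));s=dict(np.load("scene0.npz"))
def th(a,b): v=b-a; return np.degrees(np.arctan(-v[0]/v[1])).round(2), a[:2].round(4),b[:2].round(4),((a+b)/2)[:2].round(4),np.hypot(*v[:2]).round(4)
print("cash",th(ray(d,216.4,235,0),ray(d,279.7,243.9,0)))
for z in(.02,.03): print("ledge",th(ray(d,236.7,113.6,z),ray(d,296.7,123.1,z)))
for z in(.02,.03): print("ledge in",th(ray(d,215+152/7,105+115/7,z),ray(d,215+560/7,105+180/7,z)))
print("scene ledge",th(ray(s,255+155/8,235+385/8,.02),ray(s,255+585/8,235+145/8,.02)))
print("scene ledge low",th(ray(s,255+195/8,235+472/8,0),ray(s,255+415/8,235+360/8,0)))
s0=monitor.read_state();print(R.from_rotvec(s0["tcp_rot"]).as_matrix().round(3))
E
```

```text
cash (np.float64(-8.44), array([0.4384, 0.1406]), array([ 0.4089, -0.0579]), array([0.4237, 0.0413]), np.float64(0.2007))
ledge (np.float64(-9.68), array([0.8336, 0.0752]), array([ 0.8002, -0.1204]), array([ 0.8169, -0.0226]), np.float64(0.1985))
ledge (np.float64(-9.68), array([0.8297, 0.0751]), array([ 0.7966, -0.1191]), array([ 0.8131, -0.022 ]), np.float64(0.197))
ledge in (np.float64(-9.72), array([0.8067, 0.0753]), array([ 0.7742, -0.1141]), array([ 0.7904, -0.0194]), np.float64(0.1922))
ledge in (np.float64(-9.72), array([0.8029, 0.0751]), array([ 0.7707, -0.1129]), array([ 0.7868, -0.0189]), np.float64(0.1908))
scene ledge (np.float64(-9.12), array([ 0.7787, -0.109 ]), array([0.8088, 0.0784]), array([ 0.7937, -0.0153]), np.float64(0.1898))
scene ledge low (np.float64(-11.83), array([ 0.8066, -0.1132]), array([ 0.8256, -0.0228]), array([ 0.8161, -0.068 ]), np.float64(0.0924))
[[-0.     0.244 -0.97 ]
 [ 0.002 -0.97  -0.244]
 [-1.    -0.002 -0.   ]]
```

Call:
{"api": "play_rows", "payload": {"deltas": [{"x":60,"y":40,"z":20,"wz":10,"fingers":0},{"x":110,"y":80,"z":40,"wz":20,"fingers":0},{"x":150,"y":120,"z":40,"wz":30,"fingers":0},{"x":200,"y":160,"z":40,"wz":40,"fingers":0},{"x":240,"y":200,"z":40,"wz":50,"fingers":0},{"x":280,"y":240,"z":40,"wz":60,"fingers":0},{"x":330,"y":280,"z":40,"wz":70,"fingers":0},{"x":370,"y":320,"z":40,"wz":80,"fingers":0},{"x":420,"y":360,"z":40,"wz":90,"fingers":0},{"x":460,"y":410,"z":40,"wz":100,"fingers":0},{"x":500,"y":460,"z":40,"wz":110,"fingers":0},{"x":540,"y":510,"z":40,"wz":118,"fingers":0},{"x":564,"y":543,"z":20,"wz":120,"fingers":0},{"x":564,"y":543,"z":0,"wz":120,"fingers":0},{"x":564,"y":543,"z":0,"wz":120,"fingers":0}]}}

```text
schema error: expected keys wx, wy, wz, x, y, z, fingers
```

```bash
python3 - <<'E'
from h import *
st();print(R.from_rotvec(monitor.read_state()["tcp_rot"]).as_matrix().round(3))
d=cam("wrist");save(d,"w1.png");print(proj(d,[.729,-.1105,.12]))
E
```

```text
{'time': 0.15, 'q': [-1.361, 0.265, 1.605, -0.0, 1.274, -0.037], 'tool_pos': [0.165, -0.654, 0.252], 'tcp_rot': [2.091, 0.261, -2.091], 'wrist_force': [0.391, 0.364, -0.056], 'width': 0.999}
[[-0.     0.244 -0.97 ]
 [ 0.002 -0.97  -0.244]
 [-1.    -0.002 -0.   ]]
[-1897.82962686 -3403.86334919]
```

View pics/w1.png

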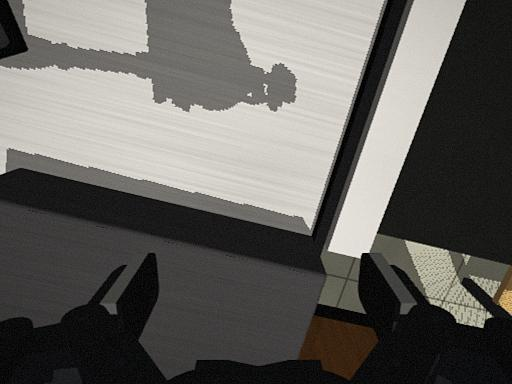

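All keys are required in each row, so I'll resend the move with them all filled in. The picture is the same as the start view.

Call:
{"api": "play_rows", "payload": {"deltas": [{"wx":0,"wy":0,"wz":10,"x":60,"y":40,"z":20,"fingers":0},{"wx":0,"wy":0,"wz":20,"x":110,"y":80,"z":40,"fingers":0},{"wx":0,"wy":0,"wz":30,"x":150,"y":120,"z":40,"fingers":0},{"wx":0,"wy":0,"wz":40,"x":200,"y":160,"z":40,"fingers":0},{"wx":0,"wy":0,"wz":50,"x":240,"y":200,"z":40,"fingers":0},{"wx":0,"wy":0,"wz":60,"x":280,"y":240,"z":40,"fingers":0},{"wx":0,"wy":0,"wz":70,"x":330,"y":280,"z":40,"fingers":0},{"wx":0,"wy":0,"wz":80,"x":370,"y":320,"z":40,"fingers":0},{"wx":0,"wy":0,"wz":90,"x":420,"y":360,"z":40,"fingers":0},{"wx":0,"wy":0,"wz":100,"x":460,"y":410,"z":40,"fingers":0},{"wx":0,"wy":0,"wz":110,"x":500,"y":460,"z":40,"fingers":0},{"wx":0,"wy":0,"wz":118,"x":540,"y":510,"z":40,"fingers":0},{"wx":0,"wy":0,"wz":120,"x":564,"y":543,"z":20,"fingers":0},{"wx":0,"wy":0,"wz":120,"x":564,"y":543,"z":0,"fingers":0},{"wx":0,"wy":0,"wz":120,"x":564,"y":543,"z":0,"fingers":0}]}}

```text
time: 2.08
tool_pos: [0.7271, -0.1113, 0.2496]
tcp_rot: [0.624, 1.485, -0.627]
wrist_force: [-0.7, -0.3, -0.7]
width: 0.502
```

```bash
python3 - <<'E'
from h import *
st();print(R.from_rotvec(monitor.read_state()["tcp_rot"]).as_matrix().round(3))
d=cam("wrist");save(d,"w1.png");print(proj(d,[.729,-.1105,.12]))
E
```

```text
{'time': 2.075, 'q': [-0.185, 0.383, 1.455, -0.001, 1.309, -0.956], 'tool_pos': [0.727, -0.111, 0.25], 'tcp_rot': [0.624, 1.485, -0.627], 'wrist_force': [-0.682, -0.264, -0.666], 'width': 0.502}
[[-0.006  0.717  0.697]
 [ 0.001  0.697 -0.717]
 [-1.    -0.004 -0.005]]
[261.19309292 188.48292823]
```

View pics/w1.png

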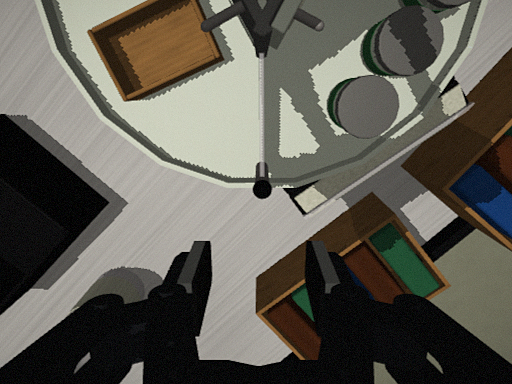

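Call:
{"api": "play_rows", "payload": {"deltas": [{"wx":0,"wy":0,"wz":0,"x":0,"y":0,"z":-60,"fingers":0},{"wx":0,"wy":0,"wz":0,"x":0,"y":1,"z":-110,"fingers":0},{"wx":0,"wy":0,"wz":0,"x":0,"y":1,"z":-130,"fingers":0},{"wx":0,"wy":0,"wz":0,"x":0,"y":1,"z":-130,"fingers":0.2},{"wx":0,"wy":0,"wz":0,"x":0,"y":1,"z":-130,"fingers":0.4},{"wx":0,"wy":0,"wz":0,"x":0,"y":1,"z":-130,"fingers":0.6},{"wx":0,"wy":0,"wz":0,"x":0,"y":1,"z":-130,"fingers":0.62},{"wx":0,"wy":0,"wz":0,"x":0,"y":1,"z":-130,"fingers":0.62}], "grip_force": 20}}

```text
time: 3.12
tool_pos: [0.7293, -0.1105, 0.1241]
tcp_rot: [0.626, 1.478, -0.625]
wrist_force: [0.6, -1.1, -0.6]
width: 0.189
```

```bash
python3 - <<'E'
from h import *
st()
d=cam("wrist");save(d,"w2.png")
d=cam("scene");save(d,"s2.png")
c=np.array([608.5,12.]);r=172;a0=314.5;p0=np.array([729,-111])
for k,t in enumerate([1,4,8]+list(np.arange(13,84,5))+[82,84]):
    a=np.radians(a0-t);p=c+r*np.array([np.cos(a),np.sin(a)])-p0
    print('{"wx": 0, "wy": 0, "wz": %d, "x": %d, "y": %d, "z": 0, "fingers": 0.62},'%(-t,round(p[0]),round(p[1])))
E
```

```text
{'time': 3.125, 'q': [-0.184, 0.472, 1.569, 0.0, 1.099, -0.955], 'tool_pos': [0.729, -0.11, 0.124], 'tcp_rot': [0.626, 1.478, -0.625], 'wrist_force': [0.621, -1.11, -0.57], 'width': 0.189}
{"wx": 0, "wy": 0, "wz": -1, "x": -2, "y": -2, "z": 0, "fingers": 0.62},
{"wx": 0, "wy": 0, "wz": -4, "x": -9, "y": -8, "z": 0, "fingers": 0.62},
{"wx": 0, "wy": 0, "wz": -8, "x": -18, "y": -15, "z": 0, "fingers": 0.62},
{"wx": 0, "wy": 0, "wz": -13, "x": -31, "y": -24, "z": 0, "fingers": 0.62},
{"wx": 0, "wy": 0, "wz": -18, "x": -44, "y": -31, "z": 0, "fingers": 0.62},
{"wx": 0, "wy": 0, "wz": -23, "x": -57, "y": -37, "z": 0, "fingers": 0.62},
{"wx": 0, "wy": 0, "wz": -28, "x": -72, "y": -42, "z": 0, "fingers": 0.62},
{"wx": 0, "wy": 0, "wz": -33, "x": -86, "y": -46, "z": 0, "fingers": 0.62},
{"wx": 0, "wy": 0, "wz": -38, "x": -101, "y": -48, "z": 0, "fingers": 0.62},
{"wx": 0, "wy": 0, "wz": -43, "x": -116, "y": -49, "z": 0, "fingers": 0.62},
{"wx": 0, "wy": 0, "wz": -48, "x": -131, "y": -49, "z": 0, "fingers": 0.62},
{"wx": 0, "wy": 0, "wz": -53, "x": -146, "y": -47, "z": 0, "fingers": 0.62},
{"wx": 0, "wy": 0, "wz": -58, "x": -161, "y": -44, "z": 0, "fingers": 0.62},
{"wx": 0, "wy": 0, "wz": -63, "x": -175, "y": -40, "z": 0, "fingers": 0.62},
{"wx": 0, "wy": 0, "wz": -68, "x": -189, "y": -35, "z": 0, "fingers": 0.62},
{"wx": 0, "wy": 0, "wz": -73, "x": -203, "y": -28, "z": 0, "fingers": 0.62},
{"wx": 0, "wy": 0, "wz": -78, "x": -215, "y": -20, "z": 0, "fingers": 0.62},
{"wx": 0, "wy": 0, "wz": -83, "x": -228, "y": -12, "z": 0, "fingers": 0.62},
{"wx": 0, "wy": 0, "wz": -82, "x": -225, "y": -13, "z": 0, "fingers": 0.62},
{"wx": 0, "wy": 0, "wz": -84, "x": -230, "y": -10, "z": 0, "fingers": 0.62},
```

View pics/w2.png

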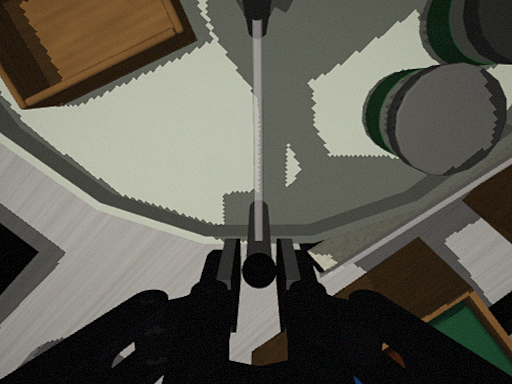

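View pics/s2.png

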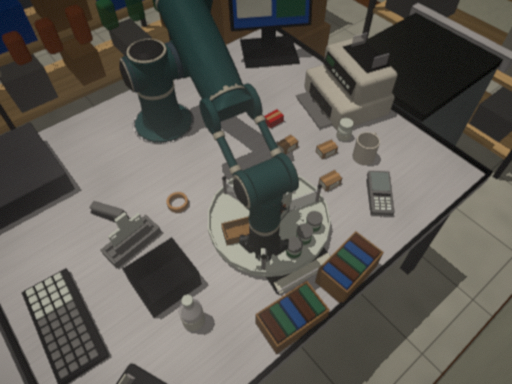

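The post stands centred between the fingers, ball at (259,269). Now I'll turn the carousel.

Call:
{"api": "play_rows", "payload": {"deltas": [{"wx":0,"wy":0,"wz":-1,"x":-2,"y":-2,"z":0,"fingers":0.62},{"wx":0,"wy":0,"wz":-4,"x":-9,"y":-8,"z":0,"fingers":0.62},{"wx":0,"wy":0,"wz":-8,"x":-18,"y":-15,"z":0,"fingers":0.62},{"wx":0,"wy":0,"wz":-13,"x":-31,"y":-24,"z":0,"fingers":0.62},{"wx":0,"wy":0,"wz":-18,"x":-44,"y":-31,"z":0,"fingers":0.62},{"wx":0,"wy":0,"wz":-23,"x":-57,"y":-37,"z":0,"fingers":0.62},{"wx":0,"wy":0,"wz":-28,"x":-72,"y":-42,"z":0,"fingers":0.62},{"wx":0,"wy":0,"wz":-33,"x":-86,"y":-46,"z":0,"fingers":0.62},{"wx":0,"wy":0,"wz":-38,"x":-101,"y":-48,"z":0,"fingers":0.62},{"wx":0,"wy":0,"wz":-43,"x":-116,"y":-49,"z":0,"fingers":0.62},{"wx":0,"wy":0,"wz":-48,"x":-131,"y":-49,"z":0,"fingers":0.62},{"wx":0,"wy":0,"wz":-53,"x":-146,"y":-47,"z":0,"fingers":0.62},{"wx":0,"wy":0,"wz":-58,"x":-161,"y":-44,"z":0,"fingers":0.62},{"wx":0,"wy":0,"wz":-63,"x":-175,"y":-40,"z":0,"fingers":0.62},{"wx":0,"wy":0,"wz":-68,"x":-189,"y":-35,"z":0,"fingers":0.62},{"wx":0,"wy":0,"wz":-73,"x":-203,"y":-28,"z":0,"fingers":0.62},{"wx":0,"wy":0,"wz":-78,"x":-215,"y":-20,"z":0,"fingers":0.62},{"wx":0,"wy":0,"wz":-82,"x":-225,"y":-13,"z":0,"fingers":0.62},{"wx":0,"wy":0,"wz":-84,"x":-230,"y":-10,"z":0,"fingers":0.62},{"wx":0,"wy":0,"wz":-85,"x":-232,"y":-8,"z":0,"fingers":0.62}]}}

```text
time: 5.72
tool_pos: [0.4969, -0.1188, 0.1235]
tcp_rot: [1.713, 0.781, -1.712]
wrist_force: [0.3, -2.2, -0.3]
width: 0.189
```

Call:
{"api": "play_rows", "payload": {"deltas": [{"wx":0,"wy":0,"wz":0,"x":0,"y":0,"z":0,"fingers":0.62},{"wx":0,"wy":0,"wz":0,"x":0,"y":0,"z":0,"fingers":0.4},{"wx":0,"wy":0,"wz":0,"x":0,"y":0,"z":0,"fingers":0.2},{"wx":0,"wy":0,"wz":0,"x":0,"y":0,"z":0,"fingers":0},{"wx":0,"wy":0,"wz":0,"x":0,"y":0,"z":50,"fingers":0},{"wx":0,"wy":0,"wz":0,"x":0,"y":0,"z":100,"fingers":-0.5},{"wx":0,"wy":0,"wz":0,"x":-40,"y":-40,"z":160,"fingers":-1},{"wx":0,"wy":0,"wz":0,"x":-40,"y":-60,"z":200,"fingers":-1},{"wx":0,"wy":0,"wz":0,"x":-40,"y":-60,"z":200,"fingers":-1}]}}

```text
time: 6.85
tool_pos: [0.4588, -0.1812, 0.3293]
tcp_rot: [1.718, 0.772, -1.705]
wrist_force: [0.8, 0.2, 0.5]
width: 1.001
```

```bash
cat > car.py <<'E'
from h import *
def car(d,c=(.6085,.012)):
    P=cloud(d).reshape(-1,3);c=np.array(c);r=np.hypot(*(P[:,:2]-c).T)
    k=(P[:,2]>.104)&(P[:,2]<.13)&(r>.15)&(r<.195)&(d["frame"].reshape(-1,3).max(1)<90)
    q=P[k];a=np.degrees(np.arctan2(q[:,1]-c[1],q[:,0]-c[0]))%360
    h=np.histogram(a,72,(0,360))
    out=[]
    for i in np.where(h[0]>2)[0]:
        kk=(a>=h[1][i]-4)&(a<h[1][i]+9);out.append((a[kk].mean().round(1),int(kk.sum()),q[kk].mean(0).round(4).tolist()))
    return out
E
python3 - <<'E'
from car import *
st()
for n in("top","scene","wrist"):
    d=cam(n);save(d,n+"3.png");np.savez(n+"3.npz",**d);print(n,car(d))
E
```

```text
{'time': 6.85, 'q': [-0.426, -0.132, 1.886, -0.001, 1.377, 0.29], 'tool_pos': [0.459, -0.181, 0.329], 'tcp_rot': [1.718, 0.772, -1.705], 'wrist_force': [0.808, 0.153, 0.474], 'width': 1.001}
top [(np.float64(109.8), 18, [0.5495, 0.1759, 0.118]), (np.float64(109.8), 18, [0.5495, 0.1759, 0.118]), (np.float64(228.8), 20, [0.4966, -0.1157, 0.1192]), (np.float64(228.8), 20, [0.4966, -0.1157, 0.1192]), (np.float64(350.0), 19, [0.7753, -0.0175, 0.1166]), (np.float64(350.0), 19, [0.7753, -0.0175, 0.1166])]
scene [(np.float64(108.5), 15, [0.5556, 0.17, 0.1148]), (np.float64(230.9), 17, [0.5008, -0.1205, 0.1159]), (np.float64(230.9), 17, [0.5008, -0.1205, 0.1159]), (np.float64(348.2), 19, [0.7801, -0.0238, 0.1164])]
wrist [(np.float64(230.4), 208, [0.4988, -0.1204, 0.1178]), (np.float64(230.4), 208, [0.4988, -0.1204, 0.1178])]
```

View pics/top3.png

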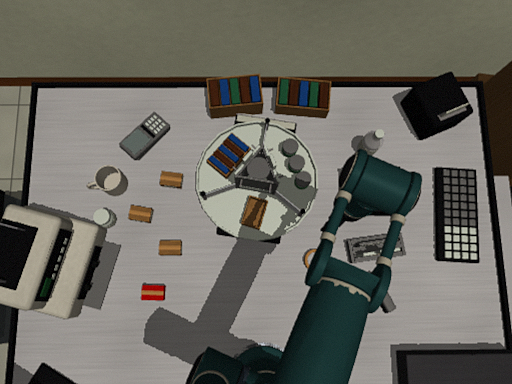

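View pics/wrist3.png

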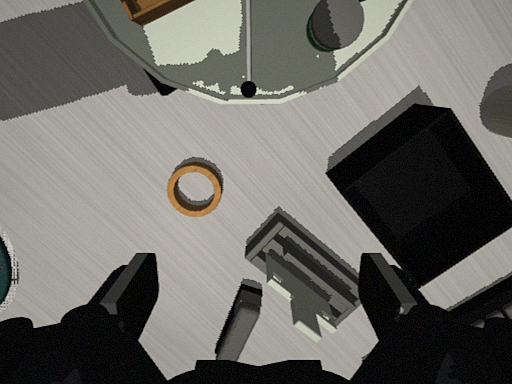

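```bash
cat > brown.py <<'E'
from h import *
def brown(d,box,zmin,zmax=.2,tol=.006):
    P=cloud(d);hsv=cv2.cvtColor(d["frame"],cv2.COLOR_RGB2HSV)
    m=((hsv[...,0]<22)&(hsv[...,0]>9)&(hsv[...,1]>60)&(hsv[...,2]>35)&(d["depth"]>0))
    m&=(P[...,0]>box[0])&(P[...,0]<box[1])&(P[...,1]>box[2])&(P[...,1]<box[3])&(P[...,2]>zmin)&(P[...,2]<zmax)
    q=P[m]
    if len(q)<10: return None
    zt=np.percentile(q[:,2],95);t=q[q[:,2]>zt-tol]
    r=cv2.minAreaRect((t[:,:2]*1000).astype(np.float32))
    b=cv2.boxPoints(r);e=[b[1]-b[0],b[2]-b[1]];l=max(e,key=np.linalg.norm)
    return len(q),"zt %.4f"%zt,"c",np.round(r[0],1),"size",np.round(r[1],1),"longdir",np.degrees(np.arctan2(l[1],l[0])).round(1)%180
E
python3 - <<'E'
from brown import *
for n in("top","scene"):
    d=dict(np.load(n+"3.npz"));print(n,brown(d,(.43,.58,-.06,.09),.045))
    for b in((.55,.68,.23,.33),(.44,.57,.31,.43),(.34,.46,.23,.33)): print(brown(d,b,.02))
d=cam("top");im=cv2.cvtColor(d["frame"],cv2.COLOR_RGB2BGR)
cv2.imwrite("pics/t3z.png",cv2.resize(im[110:260,190:330],None,fx=4,fy=4,interpolation=cv2.INTER_CUBIC))
E
```

```text
top (179, 'zt 0.0752', 'c', array([501.8,  23.6]), 'size', array([59.4, 89.8]), 'longdir', np.float32(162.8))
(302, 'zt 0.0391', 'c', array([613.9, 284. ]), 'size', array([64.5, 42.9]), 'longdir', np.float32(83.9))
(313, 'zt 0.0392', 'c', array([505.1, 377. ]), 'size', array([66.3, 42.4]), 'longdir', np.float32(80.5))
(328, 'zt 0.0391', 'c', array([399.1, 281.2]), 'size', array([64.7, 42.8]), 'longdir', np.float32(89.6))
scene (153, 'zt 0.0745', 'c', array([523.1,   5.7]), 'size', array([ 60.4, 138.3]), 'longdir', np.float32(155.7))
(220, 'zt 0.0382', 'c', array([617.4, 279.2]), 'size', array([66.5, 43.2]), 'longdir', np.float32(80.5))
(191, 'zt 0.0371', 'c', array([508.6, 372.4]), 'size', array([66.3, 44.9]), 'longdir', np.float32(80.6))
(185, 'zt 0.0378', 'c', array([402.8, 277.1]), 'size', array([66.6, 46.3]), 'longdir', np.float32(89.6))
```

View pics/t3z.png

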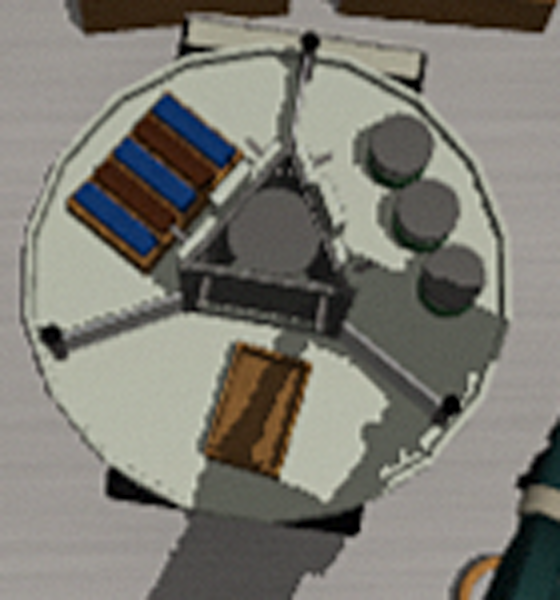

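Call:
{"api": "play_rows", "payload": {"deltas": [{"wx":0,"wy":0,"wz":10,"x":0,"y":20,"z":0,"fingers":-1},{"wx":0,"wy":0,"wz":20,"x":0,"y":40,"z":0,"fingers":-1},{"wx":0,"wy":0,"wz":30,"x":0,"y":60,"z":0,"fingers":-1},{"wx":0,"wy":0,"wz":40,"x":0,"y":80,"z":0,"fingers":-1},{"wx":0,"wy":0,"wz":50,"x":0,"y":100,"z":0,"fingers":-1},{"wx":0,"wy":0,"wz":60,"x":0,"y":120,"z":0,"fingers":-1},{"wx":0,"wy":0,"wz":70,"x":0,"y":140,"z":0,"fingers":-1},{"wx":0,"wy":0,"wz":80,"x":5,"y":160,"z":0,"fingers":-1},{"wx":0,"wy":0,"wz":90,"x":10,"y":180,"z":0,"fingers":-1},{"wx":0,"wy":0,"wz":100,"x":20,"y":200,"z":0,"fingers":-1},{"wx":0,"wy":0,"wz":110,"x":29,"y":206,"z":-30,"fingers":-1},{"wx":0,"wy":0,"wz":113,"x":29,"y":206,"z":-60,"fingers":-1},{"wx":0,"wy":0,"wz":113,"x":29,"y":206,"z":-60,"fingers":-1},{"wx":0,"wy":0,"wz":113,"x":29,"y":206,"z":-60,"fingers":-1}]}}

```text
time: 8.8
tool_pos: [0.4857, 0.0278, 0.2631]
tcp_rot: [0.245, 1.558, -0.245]
wrist_force: [0.2, 0.2, 0.3]
width: 1.002
```

```bash
python3 - <<'E'
from brown import *
s=st();print(R.from_rotvec(s["tcp_rot"]).as_matrix().round(3))
d=cam("wrist");save(d,"w4.png");print(brown(d,(.43,.58,-.06,.09),.045))
P=cloud(d);print("deck",np.median(P[(abs(P[...,2]-.036)<.01)][:,2]))
E
```

```text
{'time': 8.8, 'q': [0.006, -0.104, 1.981, 0.0, 1.265, -1.253], 'tool_pos': [0.486, 0.028, 0.263], 'tcp_rot': [0.245, 1.558, -0.245], 'wrist_force': [0.152, 0.23, 0.34], 'width': 1.002}
[[-0.001  0.307  0.952]
 [ 0.     0.952 -0.307]
 [-1.    -0.    -0.001]]
(2111, 'zt 0.0725', 'c', array([518.2,  14.4]), 'size', array([ 64.8, 123.4]), 'longdir', np.float32(157.9))
deck 0.03583836763398718
```

View pics/w4.png

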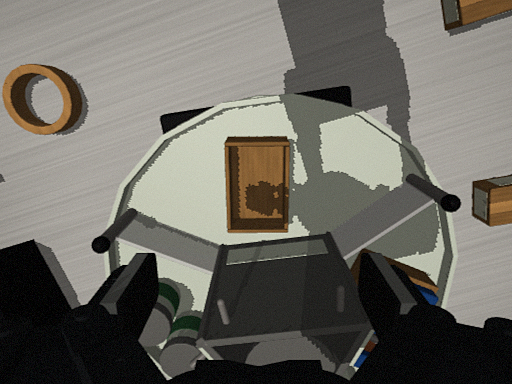

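```bash
python3 - <<'E'
from h import *
d=cam("wrist")
c=[ray(d,u,v,.072)[:2] for u,v in((225,138),(291,137),(289,232),(228,233))]
c=np.array(c)*1000;print(c.round(1),c.mean(0).round(1),[np.linalg.norm(c[i]-c[i-1]).round(1) for i in range(4)],np.degrees(np.arctan2(*(c[0]+c[1]-c[2]-c[3])[::-1])))
E
```

```text
[[450.7   6.9]
 [468.2  64. ]
 [557.2  36. ]
 [539.8 -21.5]] [504.   21.4] [np.float64(93.6), np.float64(59.7), np.float64(93.4), np.float64(60.1)] 162.42581597161723
```

Call:
{"api": "play_rows", "payload": {"deltas": [{"wx":0,"wy":0,"wz":0,"x":0,"y":0,"z":-50,"fingers":-1},{"wx":0,"wy":0,"wz":0,"x":0,"y":0,"z":-100,"fingers":-1},{"wx":0,"wy":0,"wz":0,"x":0,"y":0,"z":-150,"fingers":-1},{"wx":0,"wy":0,"wz":0,"x":0,"y":0,"z":-180,"fingers":-1},{"wx":0,"wy":0,"wz":0,"x":0,"y":0,"z":-196,"fingers":-1},{"wx":0,"wy":0,"wz":0,"x":0,"y":0,"z":-198,"fingers":-0.6},{"wx":0,"wy":0,"wz":0,"x":0,"y":0,"z":-198,"fingers":0},{"wx":0,"wy":0,"wz":0,"x":0,"y":0,"z":-198,"fingers":0},{"wx":0,"wy":0,"wz":0,"x":0,"y":0,"z":-198,"fingers":0}], "grip_force": 25}}

```text
time: 10.02
tool_pos: [0.4869, 0.0275, 0.0664]
tcp_rot: [0.245, 1.555, -0.244]
wrist_force: [0.4, 0.1, 1.7]
width: 0.696
```

```bash
python3 - <<'E'
from h import *
st()
for n in("top","scene"):
    d=dict(np.load(n+"0.npz"));P=cloud(d);f=d["frame"]
    k=(P[...,0]>.46)&(P[...,0]<.68)&(P[...,1]<-.22)&(P[...,1]>-.46)&(P[...,2]>.075)&(P[...,2]<.095)&(f.max(2)<60)
    m=k.astype(np.uint8);n_,l,s,c=cv2.connectedComponentsWithStats(m);i=1+np.argmax(s[1:,4]);q=P[l==i]
    r=cv2.minAreaRect((q[:,:2]*1000).astype(np.float32));print(n,len(q),r,q[:,:2].min(0),q[:,:2].max(0))
E
```

```text
{'time': 10.025, 'q': [0.005, 0.11, 2.167, -0.0, 0.862, -1.254], 'tool_pos': [0.487, 0.027, 0.066], 'tcp_rot': [0.245, 1.555, -0.244], 'wrist_force': [0.419, 0.149, 1.695], 'width': 0.696}
top 390 ((567.0398559570312, -342.74945068359375), (162.18515014648438, 137.91184997558594), 89.54759979248047) [ 0.49763284 -0.42415453] [ 0.63626978 -0.26153488]
scene 447 ((570.9402465820312, -347.5826416015625), (158.39454650878906, 141.16976928710938), 89.13007354736328) [ 0.50015522 -0.42717915] [ 0.64218481 -0.2681357 ]
```

Call:
{"api": "play_rows", "payload": {"deltas": [{"wx":0,"wy":0,"wz":0,"x":0,"y":0,"z":10,"fingers":0},{"wx":0,"wy":0,"wz":0,"x":-15,"y":5,"z":30,"fingers":0},{"wx":0,"wy":0,"wz":0,"x":-40,"y":13,"z":60,"fingers":0},{"wx":0,"wy":0,"wz":0,"x":-55,"y":15,"z":110,"fingers":0},{"wx":0,"wy":0,"wz":0,"x":-57,"y":0,"z":160,"fingers":0},{"wx":0,"wy":0,"wz":-10,"x":-50,"y":-40,"z":200,"fingers":0},{"wx":0,"wy":0,"wz":-20,"x":-40,"y":-80,"z":200,"fingers":0},{"wx":0,"wy":0,"wz":-30,"x":-20,"y":-130,"z":200,"fingers":0},{"wx":0,"wy":0,"wz":-40,"x":0,"y":-180,"z":200,"fingers":0},{"wx":0,"wy":0,"wz":-50,"x":20,"y":-230,"z":190,"fingers":0},{"wx":0,"wy":0,"wz":-60,"x":45,"y":-280,"z":180,"fingers":0},{"wx":0,"wy":0,"wz":-70,"x":70,"y":-325,"z":150,"fingers":0},{"wx":0,"wy":0,"wz":-72,"x":82,"y":-354,"z":120,"fingers":0},{"wx":0,"wy":0,"wz":-72,"x":82,"y":-354,"z":90,"fingers":0},{"wx":0,"wy":0,"wz":-72,"x":82,"y":-354,"z":90,"fingers":0}]}}

```text
time: 11.9
tool_pos: [0.5657, -0.3256, 0.1521]
tcp_rot: [1.208, 1.217, -1.21]
wrist_force: [0.0, 0.3, -0.8]
width: 0.7
```

```bash
python3 - <<'E'
from car import *
s=st()
d=cam("wrist");save(d,"w5.png")
d=cam("scene");save(d,"s5.png");print(car(d))
E
```

```text
{'time': 11.9, 'q': [-0.56, 0.303, 1.747, 0.0, 1.098, -0.562], 'tool_pos': [0.566, -0.326, 0.152], 'tcp_rot': [1.208, 1.217, -1.21], 'wrist_force': [0.033, 0.282, -0.809], 'width': 0.7}
[(np.float64(108.4), 12, [0.5561, 0.1693, 0.1162]), (np.float64(231.0), 23, [0.5005, -0.1213, 0.1153]), (np.float64(231.0), 23, [0.5005, -0.1213, 0.1153]), (np.float64(348.2), 20, [0.7804, -0.0239, 0.1161])]
```

View pics/w5.png

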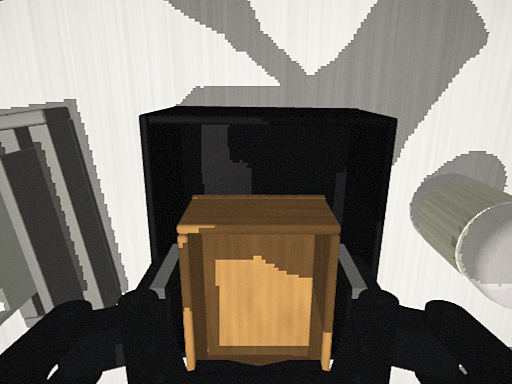

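View pics/s5.png

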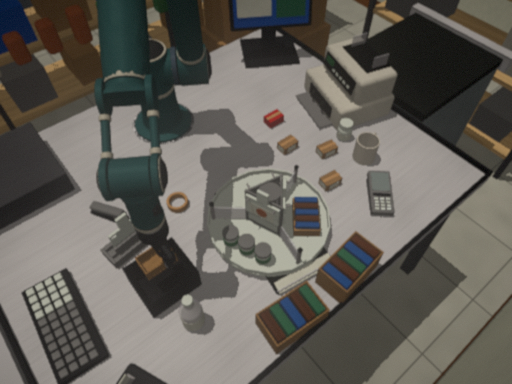

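Call:
{"api": "play_rows", "payload": {"deltas": [{"wx":0,"wy":0,"wz":0,"x":0,"y":0,"z":-40,"fingers":0},{"wx":0,"wy":0,"wz":0,"x":0,"y":0,"z":-76,"fingers":0},{"wx":0,"wy":0,"wz":0,"x":0,"y":0,"z":-76,"fingers":-0.4},{"wx":0,"wy":0,"wz":0,"x":0,"y":0,"z":-76,"fingers":-0.8},{"wx":0,"wy":0,"wz":0,"x":0,"y":0,"z":-76,"fingers":-0.8},{"wx":0,"wy":0,"wz":0,"x":0,"y":0,"z":-20,"fingers":-0.8},{"wx":0,"wy":0,"wz":0,"x":0,"y":0,"z":40,"fingers":-0.8},{"wx":0,"wy":0,"wz":0,"x":0,"y":0,"z":100,"fingers":-1},{"wx":0,"wy":0,"wz":0,"x":0,"y":0,"z":130,"fingers":-1},{"wx":0,"wy":0,"wz":0,"x":0,"y":0,"z":130,"fingers":-1}]}}

```text
time: 13.25
tool_pos: [0.5701, -0.3279, 0.2921]
tcp_rot: [1.207, 1.199, -1.203]
wrist_force: [-0.3, 0.4, -0.1]
width: 0.996
```

```bash
python3 - <<'E'
from brown import *
s=st();print(R.from_rotvec(s["tcp_rot"]).as_matrix().round(3))
d=cam("wrist");save(d,"w6.png");print(brown(d,(.45,.7,-.5,-.2),.01,.15))
for n in("top","scene"):
    d=cam(n);print(n)
    for b in((.55,.68,.23,.33),(.44,.57,.31,.43),(.34,.46,.23,.33)): print(brown(d,b,.02))
E
```

```text
{'time': 13.25, 'q': [-0.56, 0.204, 1.606, -0.0, 1.321, -0.562], 'tool_pos': [0.57, -0.328, 0.292], 'tcp_rot': [1.207, 1.199, -1.203], 'wrist_force': [-0.322, 0.369, -0.103], 'width': 0.996}
[[ 0.009  1.     0.002]
 [-0.006  0.002 -1.   ]
 [-1.     0.009  0.006]]
(1795, 'zt 0.0416', 'c', array([ 571.3, -346.1]), 'size', array([90.7, 59.8]), 'longdir', np.float32(89.7))
top
(303, 'zt 0.0391', 'c', array([614.2, 283.6]), 'size', array([65.5, 42.7]), 'longdir', np.float32(81.8))
(312, 'zt 0.0387', 'c', array([505. , 376.8]), 'size', array([65.4, 42.7]), 'longdir', np.float32(80.4))
(327, 'zt 0.0387', 'c', array([399. , 281.1]), 'size', array([65.2, 42.8]), 'longdir', np.float32(89.4))
scene
(220, 'zt 0.0374', 'c', array([617.3, 278.4]), 'size', array([69.3, 43.9]), 'longdir', np.float32(81.7))
(191, 'zt 0.0375', 'c', array([508.2, 372. ]), 'size', array([66.5, 46.3]), 'longdir', np.float32(79.7))
(184, 'zt 0.0376', 'c', array([402.1, 277. ]), 'size', array([67.4, 44.2]), 'longdir', np.float32(89.7))
```

View pics/w6.png

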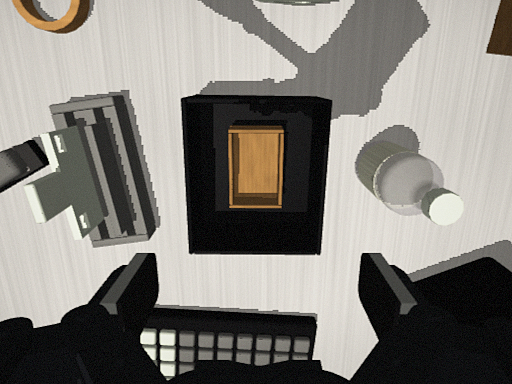

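Call:
{"api": "play_rows", "payload": {"deltas": [{"wx":0,"wy":0,"wz":0,"x":0,"y":40,"z":15,"fingers":-1},{"wx":0,"wy":0,"wz":0,"x":0,"y":100,"z":20,"fingers":-1},{"wx":0,"wy":0,"wz":-2,"x":0,"y":160,"z":20,"fingers":-1},{"wx":0,"wy":0,"wz":-4,"x":0,"y":220,"z":20,"fingers":-1},{"wx":0,"wy":0,"wz":-6,"x":0,"y":280,"z":20,"fingers":-1},{"wx":0,"wy":0,"wz":-8,"x":0,"y":340,"z":20,"fingers":-1},{"wx":0,"wy":0,"wz":-8,"x":10,"y":400,"z":20,"fingers":-1},{"wx":0,"wy":0,"wz":-8,"x":20,"y":460,"z":10,"fingers":-1},{"wx":0,"wy":0,"wz":-8,"x":30,"y":520,"z":-10,"fingers":-1},{"wx":0,"wy":0,"wz":-8,"x":40,"y":570,"z":-50,"fingers":-1},{"wx":0,"wy":0,"wz":-8,"x":44,"y":598,"z":-90,"fingers":-1},{"wx":0,"wy":0,"wz":-8,"x":44,"y":608,"z":-110,"fingers":-1},{"wx":0,"wy":0,"wz":-8,"x":44,"y":608,"z":-110,"fingers":-1},{"wx":0,"wy":0,"wz":-8,"x":44,"y":608,"z":-110,"fingers":-1}]}}

```text
time: 15.15
tool_pos: [0.6127, 0.2805, 0.1765]
tcp_rot: [1.311, 1.14, -1.309]
wrist_force: [0.6, -0.7, 1.2]
width: 0.999
```

```bash
python3 - <<'E'
from brown import *
s=st();print(R.from_rotvec(s["tcp_rot"]).as_matrix().round(3))
d=cam("wrist");save(d,"w7.png");print(brown(d,(.55,.68,.22,.35),.02))
E
```

```text
{'time': 15.15, 'q': [0.393, 0.315, 1.684, -0.001, 1.141, 0.531], 'tool_pos': [0.613, 0.281, 0.177], 'tcp_rot': [1.311, 1.14, -1.309], 'wrist_force': [0.643, -0.671, 1.179], 'width': 0.999}
[[ 0.001  0.99  -0.138]
 [ 0.    -0.138 -0.99 ]
 [-1.     0.001 -0.   ]]
(4504, 'zt 0.0350', 'c', array([640.9, 272.8]), 'size', array([67. , 43.5]), 'longdir', np.float32(82.5))
```

View pics/w7.png

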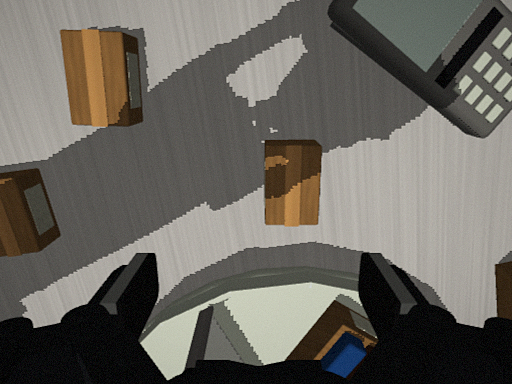

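Call:
{"api": "play_rows", "payload": {"deltas": [{"wx":0,"wy":0,"wz":0,"x":15,"y":-4,"z":-20,"fingers":-1},{"wx":0,"wy":0,"wz":0,"x":28,"y":-8,"z":-60,"fingers":-1},{"wx":0,"wy":0,"wz":0,"x":28,"y":-8,"z":-110,"fingers":-1},{"wx":0,"wy":0,"wz":0,"x":28,"y":-8,"z":-140,"fingers":-1},{"wx":0,"wy":0,"wz":0,"x":28,"y":-8,"z":-150,"fingers":-1},{"wx":0,"wy":0,"wz":0,"x":28,"y":-8,"z":-150,"fingers":-0.4},{"wx":0,"wy":0,"wz":0,"x":28,"y":-8,"z":-150,"fingers":0.2},{"wx":0,"wy":0,"wz":0,"x":28,"y":-8,"z":-150,"fingers":0.5},{"wx":0,"wy":0,"wz":0,"x":28,"y":-8,"z":-150,"fingers":0.5},{"wx":0,"wy":0,"wz":0,"x":28,"y":-8,"z":-120,"fingers":0.5},{"wx":0,"wy":0,"wz":0,"x":28,"y":-8,"z":-60,"fingers":0.5},{"wx":0,"wy":0,"wz":0,"x":28,"y":-8,"z":0,"fingers":0.5},{"wx":0,"wy":0,"wz":0,"x":28,"y":-8,"z":30,"fingers":0.5},{"wx":0,"wy":0,"wz":0,"x":28,"y":-8,"z":30,"fingers":0.5}], "grip_force": 30}}

```text
time: 16.95
tool_pos: [0.642, 0.2744, 0.2099]
tcp_rot: [1.315, 1.138, -1.302]
wrist_force: [-0.5, 0.9, -1.6]
width: 0.505
```

```bash
python3 - <<'E'
from car import *
s=st();print(R.from_rotvec(s["tcp_rot"]).as_matrix().round(3))
d=cam("wrist");save(d,"w8.png")
for n in("top","scene"):
    d=cam(n);print(n,car(d))
save(d,"s8.png")
E
```

```text
{'time': 16.95, 'q': [0.368, 0.329, 1.601, -0.0, 1.203, 0.505], 'tool_pos': [0.642, 0.274, 0.21], 'tcp_rot': [1.315, 1.138, -1.302], 'wrist_force': [-0.509, 0.855, -1.57], 'width': 0.505}
[[ 0.008  0.991 -0.137]
 [ 0.003 -0.137 -0.991]
 [-1.     0.007 -0.004]]
top [(np.float64(109.7), 18, [0.5497, 0.176, 0.1172]), (np.float64(109.7), 18, [0.5497, 0.176, 0.1172]), (np.float64(228.3), 15, [0.4948, -0.1157, 0.1181]), (np.float64(349.9), 18, [0.7756, -0.0178, 0.1165]), (np.float64(349.9), 18, [0.7756, -0.0178, 0.1165])]
scene [(np.float64(109.0), 19, [0.5539, 0.1705, 0.1147]), (np.float64(109.0), 19, [0.5539, 0.1705, 0.1147]), (np.float64(230.8), 18, [0.5009, -0.1201, 0.1151]), (np.float64(230.8), 18, [0.5009, -0.1201, 0.1151]), (np.float64(348.3), 19, [0.7803, -0.0236, 0.1152])]
```

View pics/w8.png

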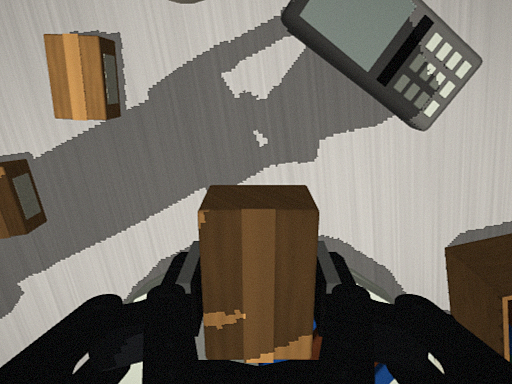

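View pics/s8.png

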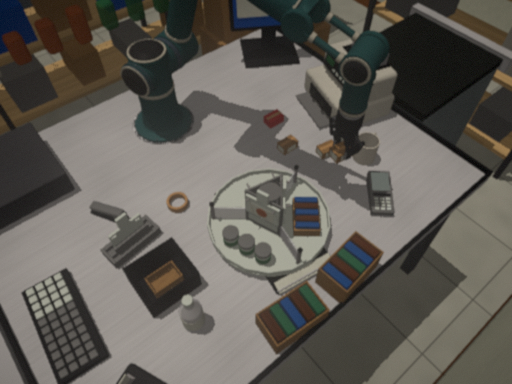

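Call:
{"api": "play_rows", "payload": {"deltas": [{"wx":0,"wy":0,"wz":8,"x":-30,"y":-15,"z":15,"fingers":0.5},{"wx":0,"wy":0,"wz":18,"x":-65,"y":-40,"z":20,"fingers":0.5},{"wx":0,"wy":0,"wz":28,"x":-100,"y":-70,"z":20,"fingers":0.5},{"wx":0,"wy":0,"wz":38,"x":-130,"y":-105,"z":20,"fingers":0.5},{"wx":0,"wy":0,"wz":48,"x":-155,"y":-140,"z":20,"fingers":0.5},{"wx":0,"wy":0,"wz":58,"x":-170,"y":-175,"z":10,"fingers":0.5},{"wx":0,"wy":0,"wz":68,"x":-175,"y":-205,"z":0,"fingers":0.5},{"wx":0,"wy":0,"wz":78,"x":-165,"y":-230,"z":-20,"fingers":0.5},{"wx":0,"wy":0,"wz":87,"x":-150,"y":-239,"z":-60,"fingers":0.5},{"wx":0,"wy":0,"wz":87.5,"x":-146,"y":-240,"z":-100,"fingers":0.5},{"wx":0,"wy":0,"wz":87.5,"x":-146,"y":-240,"z":-120,"fingers":0.5},{"wx":0,"wy":0,"wz":87.5,"x":-146,"y":-240,"z":-135,"fingers":0.5},{"wx":0,"wy":0,"wz":87.5,"x":-146,"y":-240,"z":-141,"fingers":0.5},{"wx":0,"wy":0,"wz":87.5,"x":-146,"y":-240,"z":-141,"fingers":0.5}]}}

```text
time: 18.85
tool_pos: [0.4937, 0.0336, 0.0643]
tcp_rot: [0.142, 1.567, -0.142]
wrist_force: [-0.1, -0.8, -2.1]
width: 0.509
```

```bash
python3 - <<'E'
from h import *
s=st();print(R.from_rotvec(s["tcp_rot"]).as_matrix().round(3))
d=cam("wrist");save(d,"w9.png")
E
```

```text
{'time': 18.85, 'q': [0.018, 0.128, 2.151, 0.0, 0.863, -1.373], 'tool_pos': [0.494, 0.034, 0.064], 'tcp_rot': [0.142, 1.567, -0.142], 'wrist_force': [-0.084, -0.759, -2.07], 'width': 0.509}
[[-0.001  0.18   0.984]
 [ 0.     0.984 -0.18 ]
 [-1.    -0.    -0.001]]
```

View pics/w9.png

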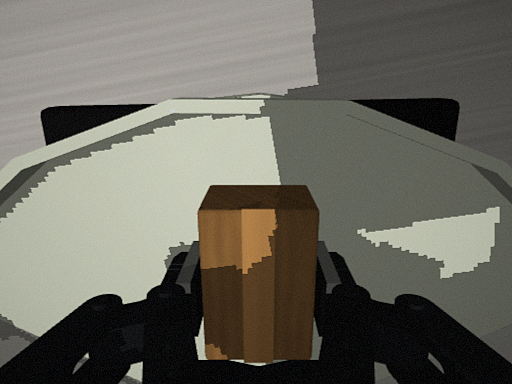

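Call:
{"api": "play_rows", "payload": {"deltas": [{"wx":0,"wy":0,"wz":0,"x":0,"y":0,"z":-2,"fingers":0.5},{"wx":0,"wy":0,"wz":0,"x":0,"y":0,"z":-2,"fingers":0.2},{"wx":0,"wy":0,"wz":0,"x":0,"y":0,"z":-2,"fingers":-0.3},{"wx":0,"wy":0,"wz":0,"x":0,"y":0,"z":-2,"fingers":-0.4},{"wx":0,"wy":0,"wz":0,"x":0,"y":0,"z":50,"fingers":-0.4},{"wx":0,"wy":0,"wz":0,"x":-10,"y":10,"z":100,"fingers":-0.6},{"wx":0,"wy":0,"wz":-5,"x":-25,"y":40,"z":130,"fingers":-1},{"wx":0,"wy":0,"wz":-15,"x":-30,"y":80,"z":140,"fingers":-1},{"wx":0,"wy":0,"wz":-25,"x":-30,"y":130,"z":140,"fingers":-1},{"wx":0,"wy":0,"wz":-35,"x":-25,"y":180,"z":140,"fingers":-1},{"wx":0,"wy":0,"wz":-45,"x":-15,"y":230,"z":140,"fingers":-1},{"wx":0,"wy":0,"wz":-55,"x":-5,"y":270,"z":130,"fingers":-1},{"wx":0,"wy":0,"wz":-65,"x":0,"y":300,"z":120,"fingers":-1},{"wx":0,"wy":0,"wz":-75,"x":5,"y":325,"z":110,"fingers":-1},{"wx":0,"wy":0,"wz":-85,"x":13,"y":341,"z":110,"fingers":-1},{"wx":0,"wy":0,"wz":-89.6,"x":13,"y":341,"z":110,"fingers":-1},{"wx":0,"wy":0,"wz":-89.6,"x":13,"y":341,"z":110,"fingers":-1}]}}

```text
time: 21.02
tool_pos: [0.5067, 0.3746, 0.1735]
tcp_rot: [1.334, 1.123, -1.336]
wrist_force: [0.4, -0.4, -0.8]
width: 1.0
```

```bash
python3 - <<'E'
from brown import *
from car import car
s=st();print(R.from_rotvec(s["tcp_rot"]).as_matrix().round(3))
d=cam("wrist");save(d,"w10.png");print(brown(d,(.44,.58,.31,.45),.02))
d=cam("top");save(d,"t10.png");print(brown(d,(.4,.58,-.1,.15),.05),car(d))
E
```

```text
{'time': 21.025, 'q': [0.597, 0.24, 1.785, -0.0, 1.117, 0.77], 'tool_pos': [0.507, 0.375, 0.174], 'tcp_rot': [1.334, 1.123, -1.336], 'wrist_force': [0.417, -0.372, -0.788], 'width': 1.0}
[[-0.001  0.985 -0.172]
 [-0.001 -0.172 -0.985]
 [-1.    -0.001  0.001]]
(4606, 'zt 0.0351', 'c', array([517.7, 402.1]), 'size', array([134. ,  71.7]), 'longdir', np.float32(60.8))
(319, 'zt 0.0740', 'c', array([493. ,  35.9]), 'size', array([43.2, 65.2]), 'longdir', np.float32(170.2)) [(np.float64(109.3), 17, [0.551, 0.1764, 0.1161]), (np.float64(109.3), 17, [0.551, 0.1764, 0.1161]), (np.float64(228.3), 16, [0.495, -0.1154, 0.1188]), (np.float64(349.7), 18, [0.7748, -0.0182, 0.1176]), (np.float64(349.7), 18, [0.7748, -0.0182, 0.1176])]
```

View pics/w10.png

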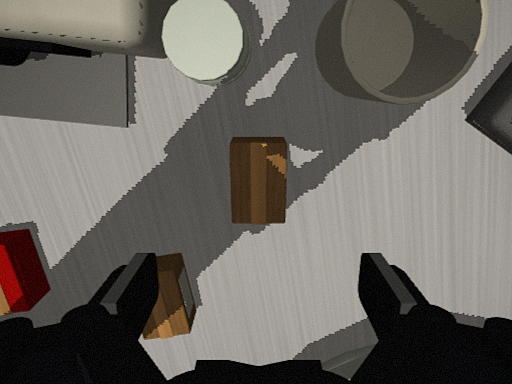

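View pics/t10.png

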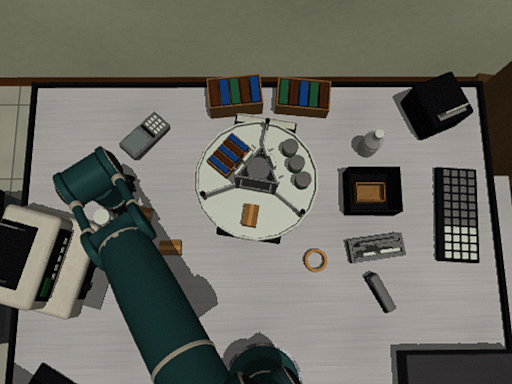

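```bash
python3 - <<'E'
from h import *
d=cam("wrist")
c=np.array([ray(d,u,v,.034)[:2] for u,v in((231,138),(287,138),(286,223),(232,223))])*1000
print(c.round(1),c.mean(0).round(1))
P=cloud(d);k=(P[...,2]>.05)&(P[...,2]<.13)&(P[...,1]>.35)&(P[...,1]<.6)&(P[...,0]>.4);q=P[k]
for x0 in np.arange(.4,.66,.02):
    b=q[abs(q[:,0]-x0)<.01]
    if len(b)>5: print(round(x0,2),b[:,1].min().round(3),b[:,2].max().round(3))
E
```

```text
[[494.2 412.9]
 [535.8 405.7]
 [524.8 337.4]
 [481.6 345. ]] [509.1 375.2]
0.4 0.486 0.102
0.42 0.485 0.102
0.44 0.48 0.102
0.46 0.476 0.102
0.48 0.456 0.091
0.5 0.455 0.077
0.52 0.462 0.077
0.56 0.453 0.091
0.58 0.427 0.092
0.6 0.422 0.092
0.62 0.422 0.091
0.64 0.428 0.092
```

Call:
{"api": "play_rows", "payload": {"deltas": [{"wx":0,"wy":0,"wz":0,"x":2,"y":0,"z":-50,"fingers":-1},{"wx":0,"wy":0,"wz":0,"x":2,"y":0,"z":-100,"fingers":-1},{"wx":0,"wy":0,"wz":0,"x":2,"y":0,"z":-136,"fingers":-1},{"wx":0,"wy":0,"wz":0,"x":2,"y":0,"z":-148,"fingers":-1},{"wx":0,"wy":0,"wz":0,"x":2,"y":0,"z":-148,"fingers":-0.4},{"wx":0,"wy":0,"wz":0,"x":2,"y":0,"z":-148,"fingers":0.2},{"wx":0,"wy":0,"wz":0,"x":2,"y":0,"z":-148,"fingers":0.5},{"wx":0,"wy":0,"wz":0,"x":2,"y":0,"z":-148,"fingers":0.5},{"wx":0,"wy":0,"wz":0,"x":2,"y":0,"z":-130,"fingers":0.5},{"wx":0,"wy":0,"wz":0,"x":2,"y":0,"z":-80,"fingers":0.5},{"wx":0,"wy":0,"wz":0,"x":2,"y":0,"z":-20,"fingers":0.5},{"wx":0,"wy":0,"wz":0,"x":2,"y":-10,"z":20,"fingers":0.5},{"wx":0,"wy":0,"wz":10,"x":0,"y":-40,"z":30,"fingers":0.5},{"wx":0,"wy":0,"wz":20,"x":-10,"y":-70,"z":30,"fingers":0.5},{"wx":0,"wy":0,"wz":30,"x":-20,"y":-110,"z":30,"fingers":0.5},{"wx":0,"wy":0,"wz":40,"x":-30,"y":-150,"z":30,"fingers":0.5},{"wx":0,"wy":0,"wz":50,"x":-30,"y":-180,"z":30,"fingers":0.5},{"wx":0,"wy":0,"wz":60,"x":-30,"y":-210,"z":30,"fingers":0.5}]}}

```text
time: 23.42
tool_pos: [0.4764, 0.1633, 0.2052]
tcp_rot: [0.541, 1.501, -0.541]
wrist_force: [-0.5, -0.1, -0.8]
width: 0.511
```

Call:
{"api": "play_rows", "payload": {"deltas": [{"wx":0,"wy":0,"wz":10,"x":5,"y":-30,"z":-10,"fingers":0.5},{"wx":0,"wy":0,"wz":20,"x":15,"y":-50,"z":-30,"fingers":0.5},{"wx":0,"wy":0,"wz":29.6,"x":29,"y":-62,"z":-40,"fingers":0.5},{"wx":0,"wy":0,"wz":29.6,"x":29,"y":-62,"z":-80,"fingers":0.5},{"wx":0,"wy":0,"wz":29.6,"x":29,"y":-62,"z":-115,"fingers":0.5},{"wx":0,"wy":0,"wz":29.6,"x":29,"y":-62,"z":-130,"fingers":0.5},{"wx":0,"wy":0,"wz":29.6,"x":29,"y":-62,"z":-138,"fingers":0.5},{"wx":0,"wy":0,"wz":29.6,"x":29,"y":-62,"z":-138,"fingers":0.5}]}}

```text
time: 24.42
tool_pos: [0.5063, 0.1026, 0.0669]
tcp_rot: [0.142, 1.565, -0.142]
wrist_force: [-0.8, -0.6, -0.4]
width: 0.51
```

```bash
python3 - <<'E'
from h import *
s=st();print(R.from_rotvec(s["tcp_rot"]).as_matrix().round(3))
d=cam("wrist");save(d,"w11.png")
E
```

```text
{'time': 24.425, 'q': [0.152, 0.162, 2.106, -0.0, 0.873, -1.238], 'tool_pos': [0.506, 0.103, 0.067], 'tcp_rot': [0.142, 1.565, -0.142], 'wrist_force': [-0.803, -0.567, -0.403], 'width': 0.51}
[[ 0.001  0.18   0.984]
 [ 0.     0.984 -0.18 ]
 [-1.     0.     0.001]]
```

View pics/w11.png

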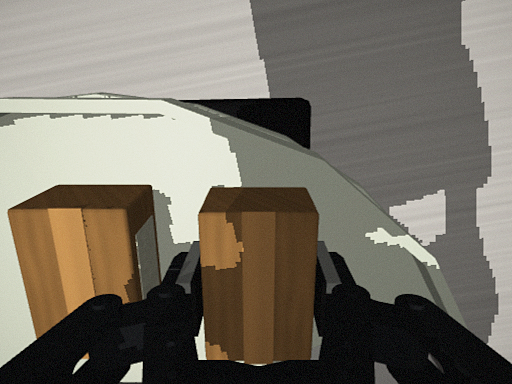

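Call:
{"api": "play_rows", "payload": {"deltas": [{"wx":0,"wy":0,"wz":0,"x":0,"y":0,"z":-4,"fingers":0.5},{"wx":0,"wy":0,"wz":0,"x":0,"y":0,"z":-4,"fingers":0.3},{"wx":0,"wy":0,"wz":0,"x":0,"y":0,"z":-4,"fingers":-0.2},{"wx":0,"wy":0,"wz":0,"x":0,"y":0,"z":-4,"fingers":-0.2},{"wx":0,"wy":0,"wz":0,"x":0,"y":0,"z":10,"fingers":-0.2},{"wx":0,"wy":0,"wz":0,"x":0,"y":0,"z":60,"fingers":-0.2},{"wx":0,"wy":0,"wz":-5,"x":-10,"y":10,"z":110,"fingers":-0.5},{"wx":0,"wy":0,"wz":-15,"x":-30,"y":40,"z":130,"fingers":-1},{"wx":0,"wy":0,"wz":-25,"x":-50,"y":70,"z":130,"fingers":-1},{"wx":0,"wy":0,"wz":-35,"x":-70,"y":100,"z":120,"fingers":-1},{"wx":0,"wy":0,"wz":-45,"x":-90,"y":130,"z":110,"fingers":-1},{"wx":0,"wy":0,"wz":-55,"x":-100,"y":160,"z":104,"fingers":-1},{"wx":0,"wy":0,"wz":-65,"x":-105,"y":177,"z":104,"fingers":-1},{"wx":0,"wy":0,"wz":-75,"x":-105,"y":177,"z":104,"fingers":-1},{"wx":0,"wy":0,"wz":-80,"x":-105,"y":177,"z":104,"fingers":-1},{"wx":0,"wy":0,"wz":-80,"x":-105,"y":177,"z":104,"fingers":-1}]}}

```text
time: 26.48
tool_pos: [0.401, 0.2796, 0.171]
tcp_rot: [1.214, 1.207, -1.212]
wrist_force: [0.3, -0.2, 0.5]
width: 0.999
```

```bash
python3 - <<'E'
from brown import *
s=st();print(R.from_rotvec(s["tcp_rot"]).as_matrix().round(3))
d=cam("wrist");save(d,"w12.png");print(brown(d,(.32,.48,.2,.35),.02))
d=cam("top");save(d,"t12.png")
E
```

```text
{'time': 26.475, 'q': [0.558, -0.022, 2.081, -0.0, 1.082, 0.563], 'tool_pos': [0.401, 0.28, 0.171], 'tcp_rot': [1.214, 1.207, -1.212], 'wrist_force': [0.294, -0.208, 0.483], 'width': 0.999}
[[ 0.001  1.    -0.005]
 [ 0.    -0.005 -1.   ]
 [-1.     0.001 -0.   ]]
(4631, 'zt 0.0349', 'c', array([401.6, 278.8]), 'size', array([67. , 43.7]), 'longdir', np.float32(89.9))
```

View pics/w12.png

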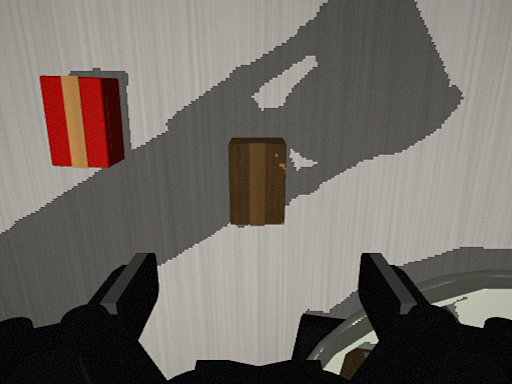

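View pics/t12.png

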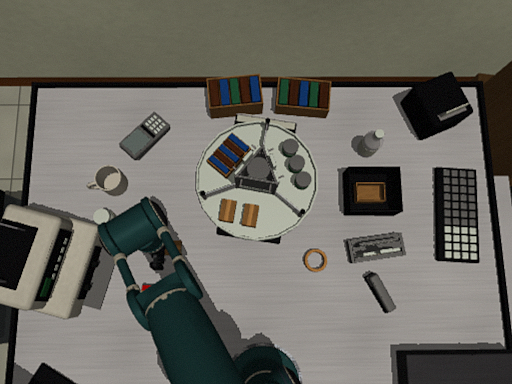

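Call:
{"api": "play_rows", "payload": {"deltas": [{"wx":0,"wy":0,"wz":0,"x":0,"y":0,"z":-50,"fingers":-1},{"wx":0,"wy":0,"wz":0,"x":0,"y":0,"z":-100,"fingers":-1},{"wx":0,"wy":0,"wz":0,"x":0,"y":0,"z":-134,"fingers":-1},{"wx":0,"wy":0,"wz":0,"x":0,"y":0,"z":-144,"fingers":-1},{"wx":0,"wy":0,"wz":0,"x":0,"y":0,"z":-144,"fingers":-0.4},{"wx":0,"wy":0,"wz":0,"x":0,"y":0,"z":-144,"fingers":0.2},{"wx":0,"wy":0,"wz":0,"x":0,"y":0,"z":-144,"fingers":0.5},{"wx":0,"wy":0,"wz":0,"x":0,"y":0,"z":-144,"fingers":0.5},{"wx":0,"wy":0,"wz":0,"x":0,"y":0,"z":-130,"fingers":0.5},{"wx":0,"wy":0,"wz":0,"x":0,"y":0,"z":-80,"fingers":0.5},{"wx":0,"wy":0,"wz":0,"x":5,"y":-20,"z":-20,"fingers":0.5},{"wx":0,"wy":0,"wz":10,"x":10,"y":-60,"z":20,"fingers":0.5},{"wx":0,"wy":0,"wz":20,"x":15,"y":-100,"z":30,"fingers":0.5},{"wx":0,"wy":0,"wz":30,"x":20,"y":-150,"z":30,"fingers":0.5},{"wx":0,"wy":0,"wz":40,"x":30,"y":-200,"z":30,"fingers":0.5},{"wx":0,"wy":0,"wz":50,"x":40,"y":-250,"z":30,"fingers":0.5},{"wx":0,"wy":0,"wz":60,"x":60,"y":-290,"z":10,"fingers":0.5},{"wx":0,"wy":0,"wz":70,"x":75,"y":-310,"z":0,"fingers":0.5},{"wx":0,"wy":0,"wz":80,"x":80,"y":-315,"z":-20,"fingers":0.5},{"wx":0,"wy":0,"wz":80,"x":80,"y":-315,"z":-30,"fingers":0.5}]}}

```text
time: 29.08
tool_pos: [0.4802, -0.036, 0.1396]
tcp_rot: [0.145, 1.568, -0.145]
wrist_force: [-0.1, -0.1, -0.8]
width: 0.507
```

Call:
{"api": "play_rows", "payload": {"deltas": [{"wx":0,"wy":0,"wz":0,"x":0,"y":0,"z":-30,"fingers":0.5},{"wx":0,"wy":0,"wz":0,"x":0,"y":0,"z":-55,"fingers":0.5},{"wx":0,"wy":0,"wz":0,"x":0,"y":0,"z":-70,"fingers":0.5},{"wx":0,"wy":0,"wz":0,"x":0,"y":0,"z":-75,"fingers":0.5},{"wx":0,"wy":0,"wz":0,"x":0,"y":0,"z":-77,"fingers":0.5}]}}

```text
time: 29.7
tool_pos: [0.4806, -0.0353, 0.0642]
tcp_rot: [0.142, 1.568, -0.142]
wrist_force: [-7.4, -0.6, 14.2]
width: 0.51
```

```bash
python3 - <<'E'
from h import *
s=st();print(R.from_rotvec(s["tcp_rot"]).as_matrix().round(3))
d=cam("wrist");save(d,"w13.png")
E
```

```text
{'time': 29.7, 'q': [-0.125, 0.106, 2.177, 0.0, 0.86, -1.515], 'tool_pos': [0.481, -0.035, 0.064], 'tcp_rot': [0.142, 1.568, -0.142], 'wrist_force': [-7.449, -0.647, 14.189], 'width': 0.51}
[[-0.001  0.18   0.984]
 [ 0.     0.984 -0.18 ]
 [-1.    -0.    -0.001]]
```

View pics/w13.png

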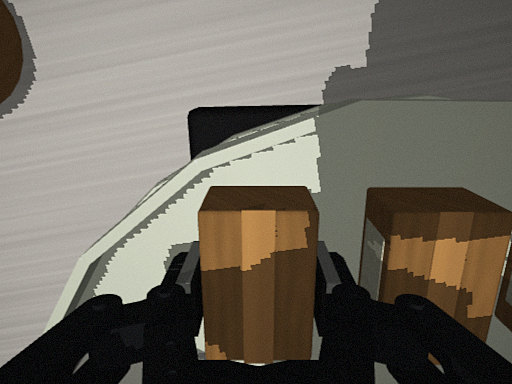

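Call:
{"api": "play_rows", "payload": {"deltas": [{"wx":0,"wy":0,"wz":0,"x":0,"y":0,"z":2,"fingers":0.5},{"wx":0,"wy":0,"wz":0,"x":0,"y":0,"z":2,"fingers":0.5}]}}

```text
time: 30.0
tool_pos: [0.4818, -0.0356, 0.0662]
tcp_rot: [0.142, 1.564, -0.142]
wrist_force: [0.4, 0.9, -0.5]
width: 0.51
```

Call:
{"api": "play_rows", "payload": {"deltas": [{"wx":0,"wy":0,"wz":0,"x":0,"y":0,"z":-1,"fingers":0.2},{"wx":0,"wy":0,"wz":0,"x":0,"y":0,"z":-1,"fingers":-0.2},{"wx":0,"wy":0,"wz":0,"x":0,"y":0,"z":-1,"fingers":-0.2},{"wx":0,"wy":0,"wz":0,"x":0,"y":0,"z":10,"fingers":-0.2},{"wx":0,"wy":0,"wz":0,"x":0,"y":0,"z":60,"fingers":-0.2},{"wx":0,"wy":0,"wz":0,"x":-20,"y":0,"z":120,"fingers":-0.5},{"wx":0,"wy":0,"wz":0,"x":-40,"y":10,"z":180,"fingers":-1},{"wx":0,"wy":0,"wz":0,"x":-40,"y":50,"z":220,"fingers":-1},{"wx":0,"wy":0,"wz":0,"x":-40,"y":70,"z":240,"fingers":-1},{"wx":0,"wy":0,"wz":0,"x":-40,"y":70,"z":240,"fingers":-1},{"wx":0,"wy":0,"wz":0,"x":-40,"y":70,"z":240,"fingers":-1}]}}

```text
time: 31.38
tool_pos: [0.4404, 0.034, 0.3045]
tcp_rot: [0.141, 1.567, -0.142]
wrist_force: [1.0, -0.4, -1.5]
width: 1.001
```

```bash
python3 - <<'E'
from car import *
s=st();print(R.from_rotvec(s["tcp_rot"]).as_matrix().round(3))
d=cam("wrist");save(d,"w14.png");np.savez("w14.npz",**d);print(car(d))
d=cam("top");save(d,"t14.png");print(car(d))
d=cam("scene");print(car(d))
E
```

```text
{'time': 31.375, 'q': [0.021, -0.22, 2.004, -0.001, 1.359, -1.369], 'tool_pos': [0.44, 0.034, 0.305], 'tcp_rot': [0.141, 1.567, -0.142], 'wrist_force': [0.952, -0.371, -1.477], 'width': 1.001}
[[-0.001  0.18   0.984]
 [-0.001  0.984 -0.18 ]
 [-1.    -0.001 -0.001]]
[(np.float64(109.6), 207, [0.5516, 0.1714, 0.1154]), (np.float64(109.6), 207, [0.5516, 0.1714, 0.1154]), (np.float64(228.9), 212, [0.4962, -0.1169, 0.1157]), (np.float64(228.9), 212, [0.4962, -0.1169, 0.1157])]
[(np.float64(109.1), 21, [0.5518, 0.1762, 0.118]), (np.float64(109.1), 21, [0.5518, 0.1762, 0.118]), (np.float64(228.1), 18, [0.4943, -0.1154, 0.1179]), (np.float64(349.9), 18, [0.775, -0.0177, 0.118]), (np.float64(349.9), 18, [0.775, -0.0177, 0.118])]
[(np.float64(108.4), 16, [0.556, 0.1701, 0.1153]), (np.float64(230.6), 18, [0.4999, -0.1202, 0.1153]), (np.float64(230.6), 18, [0.4999, -0.1202, 0.1153]), (np.float64(348.0), 23, [0.7796, -0.0243, 0.1151])]
```

View pics/w14.png

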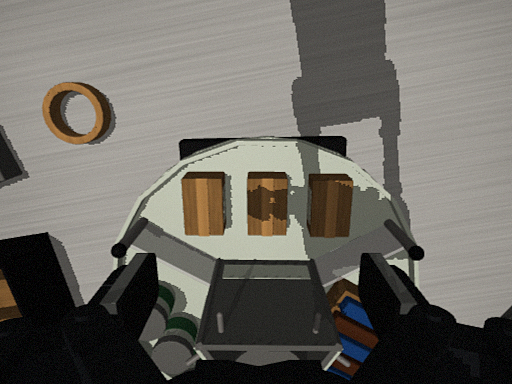

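```bash
python3 - <<'E'
from h import *
d=dict(np.load("w14.npz"))
im=cv2.cvtColor(d["frame"],cv2.COLOR_RGB2BGR)
cv2.imwrite("pics/w14z.png",cv2.resize(np.clip(im[250:384,180:360].astype(int)*2,0,255).astype(np.uint8),None,fx=4,fy=4,interpolation=cv2.INTER_CUBIC))
c=np.array([.6085,.0115]);u=np.array([-.9826,.1857]);t=np.array([.1857,.9826])
for s in(1,-1):
    for r,z in((.061,.1758),(.036,.1677)):
        p=np.r_[c+r*u+s*.042*t,z];print(s,r,proj(d,p).round(1))
P=cloud(d)
for s in(1,-1):
    m=(abs((P[...,:2]-c)@t-s*.042)<.008)&(((P[...,:2]-c)@u)>.040)&(((P[...,:2]-c)@u)<.07)&(P[...,2]>.155)&(P[...,2]<.19)
    q=P[m];a=(q[:,:2]-c)@u;l=(q[:,:2]-c)@t
    print(s,len(q),a.max().round(4),np.median(l).round(4),np.polyfit(a,q[:,2],1).round(4),q[a>a.max()-.004].mean(0).round(4))
E
```

```text
1 0.061 [318.8 310.6]
1 0.036 [315.7 328.9]
-1 0.061 [219.6 310. ]
-1 0.036 [221.4 328.3]
1 104 0.059 0.0414 [0.2105 0.1644] [0.5604 0.0632 0.176 ]
-1 100 0.0587 -0.0417 [0.2336 0.1633] [ 0.5447 -0.0191  0.1763]
```

View pics/w14z.png

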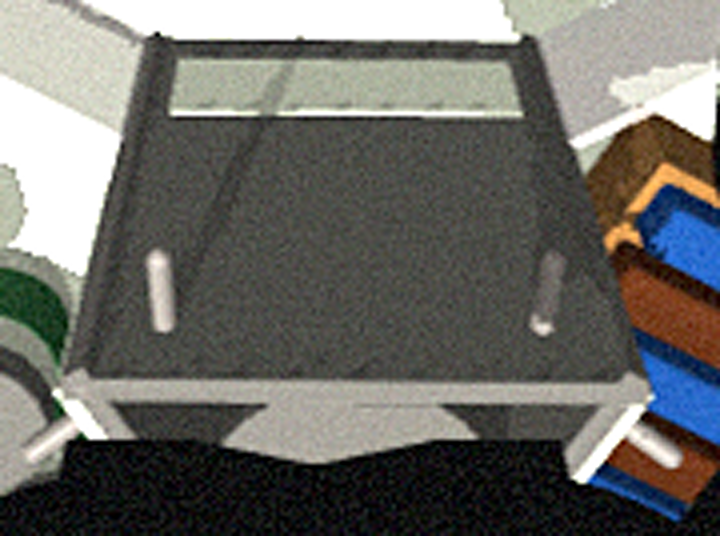

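Call:
{"api": "play_rows", "payload": {"deltas": [{"wx":0,"wy":0,"wz":-10,"x":0,"y":-40,"z":0,"fingers":-1},{"wx":0,"wy":0,"wz":-20,"x":0,"y":-90,"z":0,"fingers":-1},{"wx":0,"wy":0,"wz":-30,"x":0,"y":-140,"z":0,"fingers":-1},{"wx":0,"wy":0,"wz":-40,"x":0,"y":-190,"z":0,"fingers":-0.8},{"wx":0,"wy":0,"wz":-50,"x":-10,"y":-240,"z":-5,"fingers":-0.6},{"wx":0,"wy":0,"wz":-60,"x":-25,"y":-290,"z":-15,"fingers":-0.4},{"wx":0,"wy":0,"wz":-70,"x":-40,"y":-340,"z":-25,"fingers":-0.3},{"wx":0,"wy":0,"wz":-72,"x":-55,"y":-375,"z":-40,"fingers":-0.3},{"wx":0,"wy":0,"wz":-72,"x":-60,"y":-385,"z":-50,"fingers":-0.3},{"wx":0,"wy":0,"wz":-72,"x":-60,"y":-385,"z":-50,"fingers":-0.3},{"wx":0,"wy":0,"wz":-72,"x":-60,"y":-385,"z":-50,"fingers":-0.3}]}}

```text
time: 32.9
tool_pos: [0.3813, -0.3498, 0.2554]
tcp_rot: [1.11, 1.27, -1.109]
wrist_force: [0.1, -0.3, 1.1]
width: 0.651
```

```bash
python3 - <<'E'
from h import *
s=st();print(R.from_rotvec(s["tcp_rot"]).as_matrix().round(3))
d=cam("wrist");save(d,"w15.png");np.savez("w15.npz",**d)
P=cloud(d);f=d["frame"]
for lo,hi in((.1,.16),(.078,.096)):
    k=(P[...,0]>.3)&(P[...,0]<.45)&(P[...,1]<-.25)&(P[...,1]>-.45)&(P[...,2]>lo)&(P[...,2]<hi)&(f.min(2)>40)
    q=P[k]
    if len(q)>9:
        zt=np.percentile(q[:,2],95);t=q[q[:,2]>zt-.006];r=cv2.minAreaRect((t[:,:2]*1000).astype(np.float32));print(len(t),zt,r)
E
```

```text
{'time': 32.9, 'q': [-0.791, -0.037, 1.934, 0.001, 1.246, -0.925], 'tool_pos': [0.381, -0.35, 0.255], 'tcp_rot': [1.11, 1.27, -1.109], 'wrist_force': [0.121, -0.287, 1.141], 'width': 0.651}
[[ 0.     0.991  0.134]
 [ 0.001  0.134 -0.991]
 [-1.     0.    -0.001]]
618 0.13160239994989437 ((380.2030334472656, -353.0985412597656), (9.71947956085205, 35.65182876586914), 7.825508117675781)
616 0.08732657760823924 ((380.9540100097656, -352.9858703613281), (9.247419357299805, 109.496337890625), 8.713818550109863)
```

View pics/w15.png

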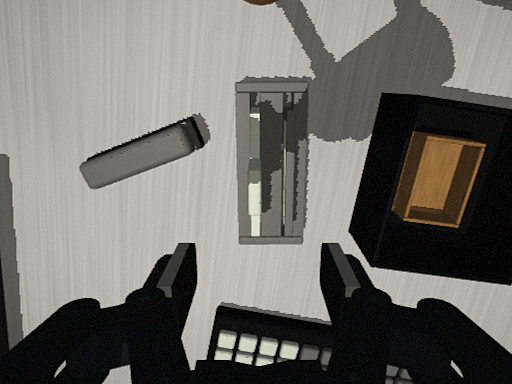

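Call:
{"api": "play_rows", "payload": {"deltas": [{"wx":0,"wy":0,"wz":0.5,"x":-1,"y":-3,"z":-50,"fingers":-0.3},{"wx":0,"wy":0,"wz":0.5,"x":-1,"y":-3,"z":-100,"fingers":-0.3},{"wx":0,"wy":0,"wz":0.5,"x":-1,"y":-3,"z":-130,"fingers":-0.3},{"wx":0,"wy":0,"wz":0.5,"x":-1,"y":-3,"z":-136,"fingers":0},{"wx":0,"wy":0,"wz":0.5,"x":-1,"y":-3,"z":-136,"fingers":0.4},{"wx":0,"wy":0,"wz":0.5,"x":-1,"y":-3,"z":-136,"fingers":0.7},{"wx":0,"wy":0,"wz":0.5,"x":-1,"y":-3,"z":-136,"fingers":1},{"wx":0,"wy":0,"wz":0.5,"x":-1,"y":-3,"z":-136,"fingers":1},{"wx":0,"wy":0,"wz":0.5,"x":-1,"y":-3,"z":-136,"fingers":1},{"wx":0,"wy":0,"wz":0.5,"x":-1,"y":-3,"z":-136,"fingers":1}], "grip_force": 50}}

```text
time: 34.2
tool_pos: [0.3806, -0.3547, 0.1215]
tcp_rot: [1.103, 1.27, -1.104]
wrist_force: [-2.1, 0.9, 6.3]
width: 0.108
```

```bash
python3 - <<'E'
from h import *
s=st();print(R.from_rotvec(s["tcp_rot"]).as_matrix().round(3))
d=cam("wrist");save(d,"w16.png")
d=cam("scene");im=cv2.cvtColor(d["frame"],cv2.COLOR_RGB2BGR)
cv2.imwrite("pics/s16z.png",cv2.resize(im[170:280,60:240],None,fx=4,fy=4,interpolation=cv2.INTER_CUBIC))
E
```

```text
{'time': 34.2, 'q': [-0.798, 0.093, 2.064, -0.0, 0.982, -0.94], 'tool_pos': [0.381, -0.355, 0.122], 'tcp_rot': [1.103, 1.27, -1.104], 'wrist_force': [-2.143, 0.913, 6.32], 'width': 0.108}
[[ 0.002  0.99   0.142]
 [-0.002  0.142 -0.99 ]
 [-1.     0.002  0.003]]
```

View pics/w16.png

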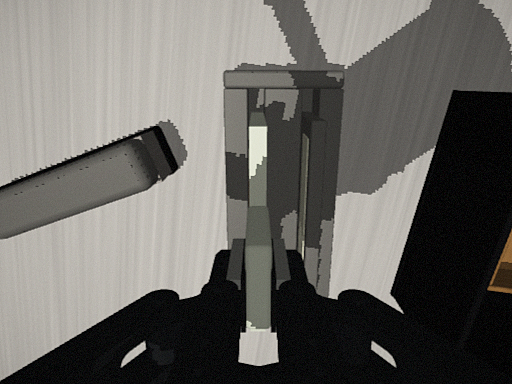

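View pics/s16z.png

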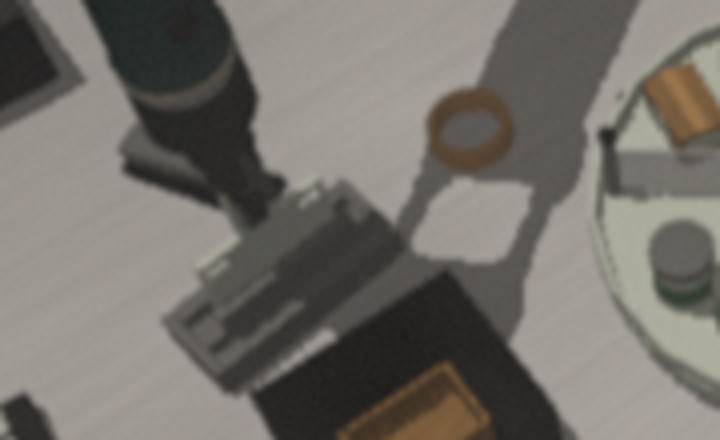

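Call:
{"api": "play_rows", "payload": {"deltas": [{"wx":0,"wy":0,"wz":0,"x":0,"y":0,"z":15,"fingers":1},{"wx":0,"wy":0,"wz":0,"x":0,"y":0,"z":50,"fingers":1},{"wx":0,"wy":0,"wz":0,"x":0,"y":0,"z":100,"fingers":1},{"wx":0,"wy":0,"wz":0,"x":0,"y":10,"z":150,"fingers":1},{"wx":0,"wy":0,"wz":-2,"x":10,"y":50,"z":180,"fingers":1},{"wx":0,"wy":0,"wz":-5,"x":25,"y":95,"z":180,"fingers":1},{"wx":0,"wy":0,"wz":-8,"x":40,"y":145,"z":180,"fingers":1},{"wx":0,"wy":0,"wz":-11,"x":55,"y":195,"z":180,"fingers":1},{"wx":0,"wy":0,"wz":-14,"x":70,"y":245,"z":180,"fingers":1},{"wx":0,"wy":0,"wz":-17,"x":80,"y":295,"z":180,"fingers":1},{"wx":0,"wy":0,"wz":-18.9,"x":90,"y":340,"z":180,"fingers":1},{"wx":0,"wy":0,"wz":-18.9,"x":95,"y":370,"z":170,"fingers":1},{"wx":0,"wy":0,"wz":-18.9,"x":100,"y":385,"z":150,"fingers":1},{"wx":0,"wy":0,"wz":-18.9,"x":110,"y":387,"z":130,"fingers":1},{"wx":0,"wy":0,"wz":-18.9,"x":118,"y":387,"z":115,"fingers":1},{"wx":0,"wy":0,"wz":-18.9,"x":120,"y":386,"z":106,"fingers":1},{"wx":0,"wy":0,"wz":-18.9,"x":120,"y":386,"z":106,"fingers":1},{"wx":0,"wy":0,"wz":-18.9,"x":120,"y":386,"z":106,"fingers":1}]}}

```text
time: 36.55
tool_pos: [0.5002, 0.0322, 0.226]
tcp_rot: [1.347, 1.114, -1.346]
wrist_force: [0.9, -0.0, -1.2]
width: 0.107
```

```bash
python3 - <<'E'
from car import *
s=st();print(R.from_rotvec(s["tcp_rot"]).as_matrix().round(3))
d=cam("wrist");save(d,"w17.png");np.savez("w17.npz",**d)
for n in("top","scene"):
    d=cam(n);np.savez(n+"17.npz",**d);print(n,car(d));im=cv2.cvtColor(d["frame"],cv2.COLOR_RGB2BGR)
    b=(130,250,200,320) if n=="top" else (160,280,200,330)
    cv2.imwrite("pics/%s17z.png"%n,cv2.resize(im[b[0]:b[1],b[2]:b[3]],None,fx=5,fy=5,interpolation=cv2.INTER_CUBIC))
E
```

```text
{'time': 36.55, 'q': [0.015, -0.049, 2.0, 0.0, 1.19, 0.203], 'tool_pos': [0.5, 0.032, 0.226], 'tcp_rot': [1.347, 1.114, -1.346], 'wrist_force': [0.909, -0.03, -1.224], 'width': 0.107}
[[ 0.001  0.982 -0.187]
 [ 0.    -0.187 -0.982]
 [-1.     0.001 -0.   ]]
top [(np.float64(109.2), 21, [0.5514, 0.176, 0.1172]), (np.float64(109.2), 21, [0.5514, 0.176, 0.1172]), (np.float64(228.2), 17, [0.4946, -0.1155, 0.1183]), (np.float64(349.7), 18, [0.7756, -0.0183, 0.1154]), (np.float64(349.7), 18, [0.7756, -0.0183, 0.1154])]
scene [(np.float64(108.3), 15, [0.5559, 0.1704, 0.1158]), (np.float64(230.7), 17, [0.5004, -0.1203, 0.1152]), (np.float64(230.7), 17, [0.5004, -0.1203, 0.1152]), (np.float64(347.9), 23, [0.78, -0.0247, 0.1162])]
```

View pics/w17.png

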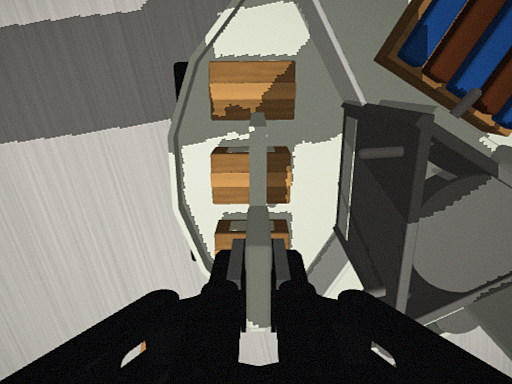

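View pics/scene17z.png

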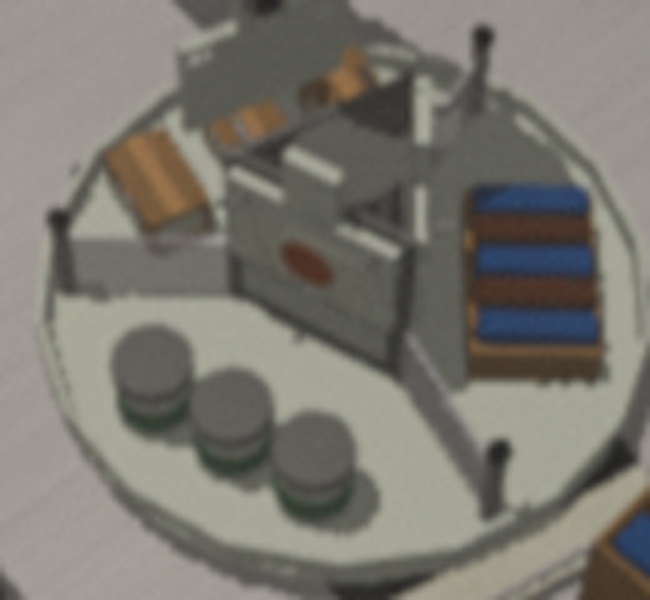

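View pics/top17z.png

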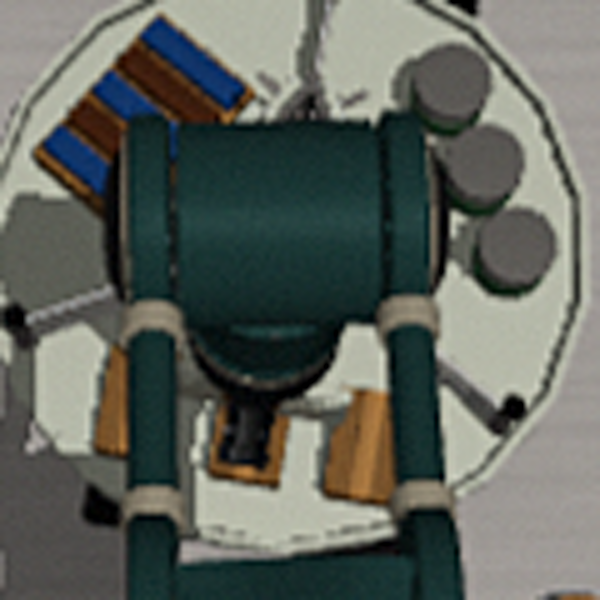

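```bash
python3 - <<'E'
from h import *
d=dict(np.load("w17.npz"));P=cloud(d)
q=P[125:195,252:266].reshape(-1,3);q=q[q[:,2]>.15];print("plate top",len(q),np.median(q,0).round(4),q[:,2].std())
# plate extents: u direction edges at row 160, and far end
tcp=np.array([.5002,.0322]);u=np.array([-.982,.187]);t=np.array([.187,.982])
m=(P[...,2]>.16)&(P[...,2]<.21)
loc=np.stack([(P[...,:2]-tcp)@-u,(P[...,:2]-tcp)@t,P[...,2]],-1)
q=loc[100:200,245:275].reshape(-1,3);q=q[(q[:,2]>.185)&(q[:,2]<.2)];print("plate local min/max",np.percentile(q,[1,50,99],axis=0).round(4).tolist())
q=loc[140:168,350:410].reshape(-1,3);q=q[(q[:,2]>.165)&(q[:,2]<.185)&(q[:,1]>.03)&(q[:,1]<.055)]
print("pin",len(q),np.percentile(q,[1,50,99],axis=0).round(4).tolist(),np.polyfit(q[:,0],q[:,2],1))
# pin tops: for bins of local x, max z
for x in np.arange(.04,.07,.003):
    b=q[abs(q[:,0]-x)<.0015]
    if len(b): print(x.round(3),b[:,2].max().round(4),np.median(b[:,1]).round(4))
q=loc[:,:].reshape(-1,3);q=q[(q[:,0]>.06)&(q[:,0]<.09)&(abs(q[:,1]-.02)<.05)&(q[:,2]>.18)&(q[:,2]<.195)];print("panel top",np.percentile(q,[2,50,98],axis=0).round(4).tolist())
E
python3 -c "
import cv2,numpy as np
im=cv2.imread('pics/w17.png')[90:220,230:450];cv2.imwrite('pics/w17z.png',cv2.resize(np.clip(im.astype(int)*2,0,255).astype(np.uint8),None,fx=3.5,fy=3.5,interpolation=cv2.INTER_CUBIC))"
```

```text
plate top 980 [0.5097 0.0729 0.1902] 0.013165953331792867
plate local min/max [[-0.0023, 0.0226, 0.1884], [0.0015, 0.0404, 0.1902], [0.0052, 0.0569, 0.1916]]
pin 723 [[0.0523, 0.0335, 0.1655], [0.0703, 0.0416, 0.1737], [0.0771, 0.0474, 0.1783]] [-0.2168385   0.18805322]
0.052 0.1782 0.0416
0.055 0.1786 0.0417
0.058 0.1775 0.0421
0.061 0.1765 0.0418
0.064 0.1759 0.0421
0.067 0.1746 0.0422
0.07 0.1737 0.0417
panel top [[0.0758, -0.0265, 0.1805], [0.0797, 0.0161, 0.185], [0.0896, 0.0601, 0.1868]]
```

View pics/w17z.png

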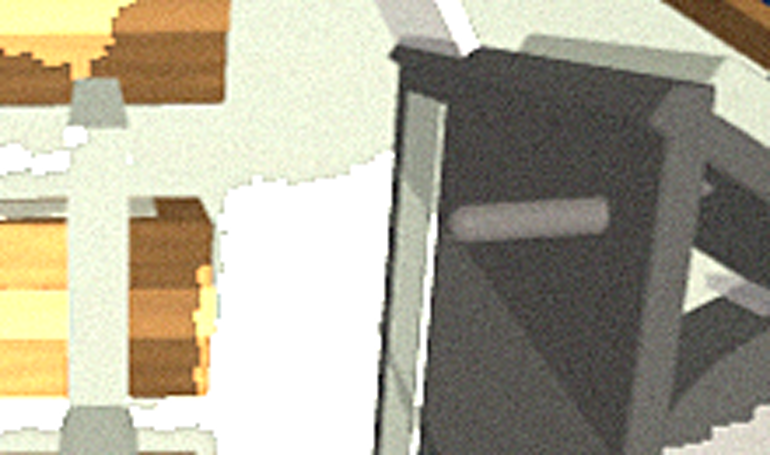

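Call:
{"api": "play_rows", "payload": {"deltas": [{"wx":0,"wy":0,"wz":0,"x":10,"y":-4,"z":0,"fingers":1},{"wx":0,"wy":0,"wz":0,"x":20,"y":-6,"z":0,"fingers":1},{"wx":0,"wy":0,"wz":0,"x":30,"y":-8,"z":0,"fingers":1},{"wx":0,"wy":0,"wz":0,"x":39,"y":-9.5,"z":0,"fingers":1},{"wx":0,"wy":0,"wz":0,"x":39,"y":-9.5,"z":0,"fingers":1},{"wx":0,"wy":0,"wz":0,"x":39,"y":-9.5,"z":0,"fingers":1}]}}

```text
time: 37.45
tool_pos: [0.5387, 0.023, 0.225]
tcp_rot: [1.346, 1.115, -1.347]
wrist_force: [-0.5, -0.8, -0.9]
width: 0.113
```

```bash
cat > loc.py <<'E'
from h import *
s=st();tcp=s["tool_pos"][:2]
d=cam("wrist");save(d,"w18.png");P=cloud(d)
u=np.array([-.982,.187]);t=np.array([.187,.982])
loc=np.stack([(P[...,:2]-tcp)@-u,(P[...,:2]-tcp)@t,P[...,2]],-1)
q=loc[100:200,245:275].reshape(-1,3);q=q[(q[:,2]>s["tool_pos"][2]-.041)&(q[:,2]<s["tool_pos"][2]-.026)];print("plate",np.percentile(q,[1,50,99],axis=0).round(4).tolist())
q=loc[100:220,266:420].reshape(-1,3);q=q[(q[:,2]>.165)&(q[:,2]<.182)&(q[:,1]>.03)&(q[:,1]<.055)&(q[:,0]>.008)&(q[:,0]<.05)]
if len(q)>5:
    print("pin",len(q),np.percentile(q,[1,50,99],axis=0).round(4).tolist())
    for x in np.arange(.006,.04,.003):
        b=q[abs(q[:,0]-x)<.0015]
        if len(b): print(x.round(3),b[:,2].max().round(4),np.median(b[:,1]).round(4))
im=cv2.cvtColor(d["frame"],cv2.COLOR_RGB2BGR)[90:220,200:420];cv2.imwrite('pics/w18z.png',cv2.resize(np.clip(im.astype(int)*2,0,255).astype(np.uint8),None,fx=3.5,fy=3.5,interpolation=cv2.INTER_CUBIC))
E
python3 loc.py
```

```text
{'time': 37.45, 'q': [-0.004, 0.028, 1.926, 0.0, 1.189, 0.184], 'tool_pos': [0.539, 0.023, 0.225], 'tcp_rot': [1.346, 1.115, -1.347], 'wrist_force': [-0.455, -0.764, -0.917], 'width': 0.113}
plate [[-0.0024, 0.0226, 0.1867], [0.0014, 0.0405, 0.1893], [0.0052, 0.0569, 0.1907]]
pin 840 [[0.0132, 0.0308, 0.1658], [0.0327, 0.0437, 0.174], [0.0494, 0.0544, 0.1818]]
0.012 0.1773 0.0435
0.015 0.1791 0.0438
0.018 0.1784 0.0439
0.021 0.1773 0.0437
0.024 0.1773 0.0437
0.027 0.1753 0.0438
0.03 0.1739 0.0436
0.033 0.1731 0.0435
0.036 0.182 0.0433
```

View pics/w18z.png

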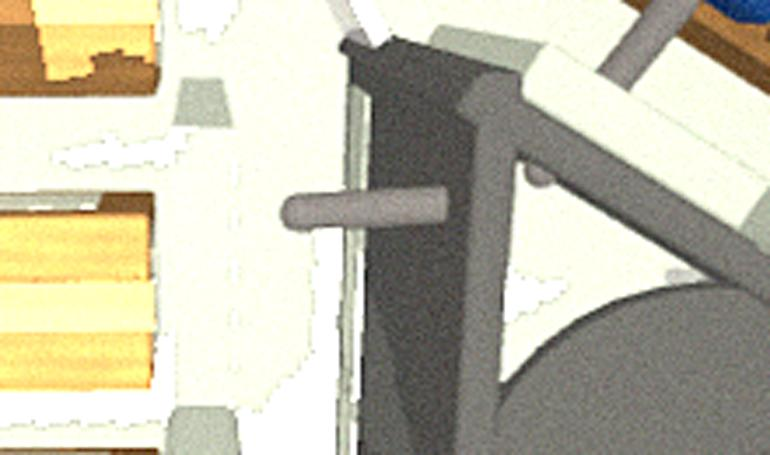

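Call:
{"api": "play_rows", "payload": {"deltas": [{"wx":0,"wy":0,"wz":0,"x":3,"y":-0.6,"z":1.5,"fingers":1},{"wx":0,"wy":0,"wz":0,"x":6,"y":-1.1,"z":1.5,"fingers":1},{"wx":0,"wy":0,"wz":0,"x":8.5,"y":-1.6,"z":1.3,"fingers":1},{"wx":0,"wy":0,"wz":0,"x":11,"y":-2.1,"z":1,"fingers":1},{"wx":0,"wy":0,"wz":0,"x":13.5,"y":-2.6,"z":0.3,"fingers":1},{"wx":0,"wy":0,"wz":0,"x":16,"y":-3,"z":-0.5,"fingers":1},{"wx":0,"wy":0,"wz":0,"x":16,"y":-3,"z":-0.5,"fingers":1}]}}

```text
time: 38.38
tool_pos: [0.555, 0.0199, 0.2246]
tcp_rot: [1.346, 1.115, -1.346]
wrist_force: [-0.1, 0.0, -1.4]
width: 0.108
```

```bash
python3 loc.py
```

```text
{'time': 38.375, 'q': [-0.009, 0.059, 1.894, 0.0, 1.189, 0.179], 'tool_pos': [0.555, 0.02, 0.225], 'tcp_rot': [1.346, 1.115, -1.346], 'wrist_force': [-0.114, 0.014, -1.421], 'width': 0.108}
plate [[-0.0024, 0.0226, 0.1847], [0.0014, 0.0405, 0.1889], [0.0052, 0.0569, 0.1903]]
pin 755 [[0.0085, 0.0304, 0.1655], [0.0205, 0.0456, 0.1744], [0.0498, 0.0548, 0.1817]]
0.009 0.1756 0.0436
0.012 0.1744 0.0438
0.015 0.173 0.0435
0.018 0.1728 0.0437
0.021 0.1817 0.0433
0.033 0.1692 0.0474
0.036 0.1768 0.047
0.039 0.1785 0.0539
```

View pics/w18z.png

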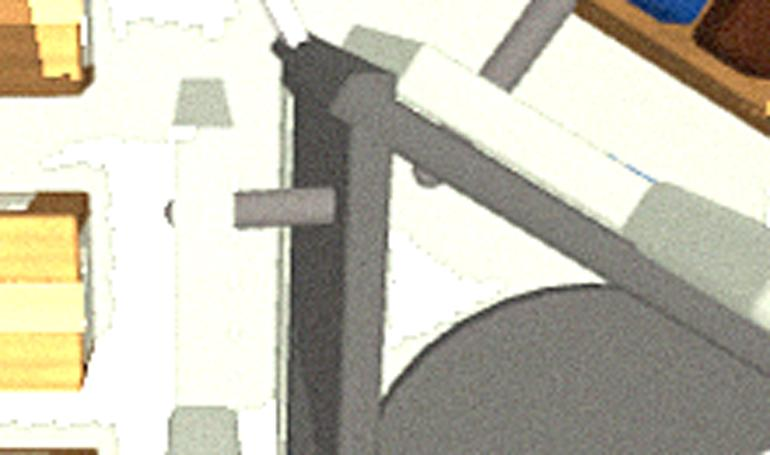

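Call:
{"api": "play_rows", "payload": {"deltas": [{"wx":0,"wy":0,"wz":0,"x":2.5,"y":-0.5,"z":-0.9,"fingers":1},{"wx":0,"wy":0,"wz":0,"x":5,"y":-0.9,"z":-1.8,"fingers":1},{"wx":0,"wy":0,"wz":0,"x":7.5,"y":-1.4,"z":-2.6,"fingers":1},{"wx":0,"wy":0,"wz":0,"x":10,"y":-1.9,"z":-3.4,"fingers":1},{"wx":0,"wy":0,"wz":0,"x":12.5,"y":-2.4,"z":-4.2,"fingers":1},{"wx":0,"wy":0,"wz":0,"x":14.5,"y":-2.8,"z":-5,"fingers":1},{"wx":0,"wy":0,"wz":0,"x":14.5,"y":-2.8,"z":-5,"fingers":1}]}}

```text
time: 39.3
tool_pos: [0.5689, 0.0172, 0.2195]
tcp_rot: [1.346, 1.116, -1.347]
wrist_force: [-2.3, 0.6, -0.1]
width: 0.106
```

```bash
python3 loc.py
```

```text
{'time': 39.3, 'q': [-0.014, 0.09, 1.871, 0.0, 1.183, 0.174], 'tool_pos': [0.569, 0.017, 0.22], 'tcp_rot': [1.346, 1.116, -1.347], 'wrist_force': [-2.281, 0.592, -0.133], 'width': 0.106}
plate [[-0.0024, 0.0229, 0.1801], [0.0032, 0.042, 0.1841], [0.0088, 0.0628, 0.1866]]
pin 985 [[0.0144, 0.0308, 0.1663], [0.0381, 0.0488, 0.1777], [0.0488, 0.0549, 0.1819]]
0.015 0.1684 0.0432
0.018 0.1682 0.047
0.021 0.1807 0.0469
0.024 0.1818 0.054
0.027 0.1816 0.053
0.03 0.182 0.0516
0.033 0.1819 0.051
0.036 0.182 0.0499
0.039 0.1819 0.0492
```

View pics/w18z.png

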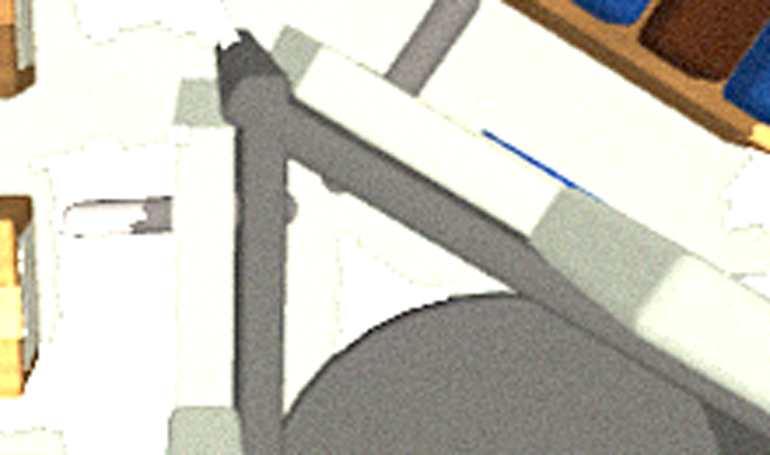

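Call:
{"api": "play_rows", "payload": {"deltas": [{"wx":0,"wy":0,"wz":0,"x":0.5,"y":0,"z":-1.5,"fingers":1},{"wx":0,"wy":0,"wz":0,"x":1,"y":0,"z":-3,"fingers":1},{"wx":0,"wy":0,"wz":0,"x":1,"y":0,"z":-3.5,"fingers":1},{"wx":0,"wy":0,"wz":0,"x":1,"y":0,"z":-3.5,"fingers":0.8},{"wx":0,"wy":0,"wz":0,"x":1,"y":0,"z":-3.5,"fingers":0.6},{"wx":0,"wy":0,"wz":0,"x":1,"y":0,"z":-3.5,"fingers":0.5},{"wx":0,"wy":0,"wz":0,"x":1,"y":0,"z":-3,"fingers":0.5},{"wx":0,"wy":0,"wz":0,"x":1,"y":0,"z":10,"fingers":0.5},{"wx":0,"wy":0,"wz":0,"x":1,"y":0,"z":40,"fingers":0.5},{"wx":0,"wy":0,"wz":0,"x":1,"y":0,"z":80,"fingers":0.5},{"wx":0,"wy":0,"wz":0,"x":-20,"y":0,"z":120,"fingers":0},{"wx":0,"wy":0,"wz":0,"x":-40,"y":0,"z":130,"fingers":0},{"wx":0,"wy":0,"wz":0,"x":-40,"y":0,"z":130,"fingers":0}]}}

```text
time: 40.98
tool_pos: [0.5297, 0.0171, 0.3527]
tcp_rot: [1.349, 1.111, -1.342]
wrist_force: [-0.4, -0.3, -0.1]
width: 0.501
```

```bash
python3 - <<'E'
from h import *
st()
d=cam("wrist");save(d,"w20.png");np.savez("w20.npz",**d)
d=cam("scene");im=cv2.cvtColor(d["frame"],cv2.COLOR_RGB2BGR);cv2.imwrite("pics/s20z.png",cv2.resize(im[160:280,200:330],None,fx=5,fy=5,interpolation=cv2.INTER_CUBIC))
E
```

```text
{'time': 40.975, 'q': [-0.015, -0.063, 1.781, -0.0, 1.419, 0.173], 'tool_pos': [0.53, 0.017, 0.353], 'tcp_rot': [1.349, 1.111, -1.342], 'wrist_force': [-0.443, -0.266, -0.052], 'width': 0.501}
```

View pics/w20.png

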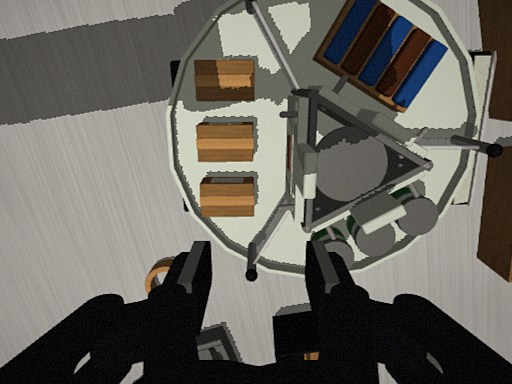

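View pics/s20z.png

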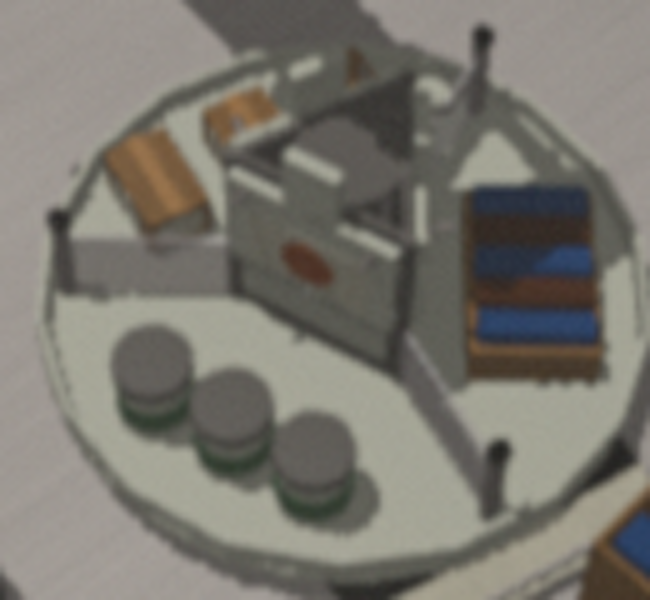

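```bash
python3 - <<'E'
from h import *
d=dict(np.load("w20.npz"));P=cloud(d);f=d["frame"]
c=np.array([.6097,.0113]);u=np.array([-.9826,.1857]);t=np.array([.1857,.9826])
L=np.stack([(P[...,:2]-c)@u,(P[...,:2]-c)@t,P[...,2]],-1)
for nm,lo,hi in(("tab",.205,.235),("platetop",.172,.186)):
    k=(L[...,2]>lo)&(L[...,2]<hi)&(L[...,0]>.0345)&(L[...,0]<.055)&(abs(L[...,1])<.07)&(f.min(2)>60)
    q=L[k];print(nm,len(q),np.percentile(q,[2,50,98],axis=0).round(4).tolist(), np.polyfit(q[:,1],q[:,2],1).round(4),np.polyfit(q[:,1],q[:,0],1).round(4))
im=cv2.cvtColor(f,cv2.COLOR_RGB2BGR)[80:240,190:350];cv2.imwrite('pics/w20z.png',cv2.resize(im,None,fx=4,fy=3.7,interpolation=cv2.INTER_CUBIC))
E
```

```text
tab 756 [[0.0348, -0.0161, 0.2069], [0.0403, 0.002, 0.2247], [0.0441, 0.0183, 0.2264]] [-0.0688  0.2225] [-0.0125  0.0401]
platetop 934 [[0.0349, -0.0548, 0.1731], [0.0411, 0.0185, 0.18], [0.0521, 0.054, 0.1852]] [0.0022 0.1795] [-0.0123  0.0412]
```

View pics/w20z.png

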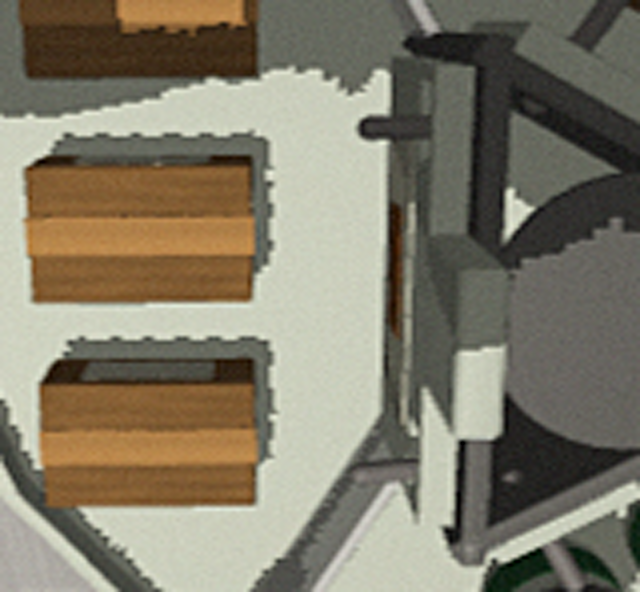

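Call:
{"api": "play_rows", "payload": {"deltas": [{"wx":0,"wy":0,"wz":-8,"x":-20,"y":-30,"z":0,"fingers":0},{"wx":0,"wy":0,"wz":-16,"x":-30,"y":-70,"z":-10,"fingers":0},{"wx":0,"wy":0,"wz":-24,"x":-33,"y":-110,"z":-20,"fingers":0},{"wx":0,"wy":0,"wz":-30,"x":-33,"y":-136,"z":-40,"fingers":0},{"wx":0,"wy":0,"wz":-30,"x":-33,"y":-136,"z":-90,"fingers":0},{"wx":0,"wy":0,"wz":-30,"x":-33,"y":-136,"z":-110,"fingers":0},{"wx":0,"wy":0,"wz":-30,"x":-33,"y":-136,"z":-110,"fingers":0}]}}

```text
time: 41.95
tool_pos: [0.4948, -0.1186, 0.2363]
tcp_rot: [1.708, 0.789, -1.717]
wrist_force: [-0.2, 0.3, 0.0]
width: 0.5
```

```bash
python3 - <<'E'
from car import *
s=st();print(R.from_rotvec(s["tcp_rot"]).as_matrix().round(3))
d=cam("wrist");save(d,"w21.png");print(car(d))
E
```

```text
{'time': 41.95, 'q': [-0.284, -0.037, 1.969, -0.0, 1.216, 0.428], 'tool_pos': [0.495, -0.119, 0.236], 'tcp_rot': [1.708, 0.789, -1.717], 'wrist_force': [-0.213, 0.255, 0.016], 'width': 0.5}
[[-0.007  0.757 -0.653]
 [ 0.002 -0.653 -0.757]
 [-1.    -0.006  0.003]]
[(np.float64(230.0), 311, [0.499, -0.1185, 0.1174]), (np.float64(230.0), 311, [0.499, -0.1185, 0.1174])]
```

View pics/w21.png

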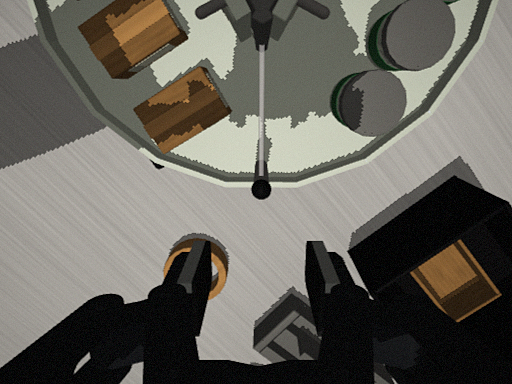

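Call:
{"api": "play_rows", "payload": {"deltas": [{"wx":0,"wy":0,"wz":0,"x":1,"y":0,"z":-50,"fingers":0},{"wx":0,"wy":0,"wz":0,"x":1,"y":0,"z":-95,"fingers":0},{"wx":0,"wy":0,"wz":0,"x":1,"y":0,"z":-115,"fingers":0},{"wx":0,"wy":0,"wz":0,"x":1,"y":0,"z":-115,"fingers":0.2},{"wx":0,"wy":0,"wz":0,"x":1,"y":0,"z":-115,"fingers":0.4},{"wx":0,"wy":0,"wz":0,"x":1,"y":0,"z":-115,"fingers":0.55},{"wx":0,"wy":0,"wz":0,"x":1,"y":0,"z":-115,"fingers":0.62},{"wx":0,"wy":0,"wz":0,"x":1,"y":0,"z":-115,"fingers":0.62}], "grip_force": 20}}

```text
time: 43.0
tool_pos: [0.4978, -0.119, 0.1254]
tcp_rot: [1.712, 0.783, -1.71]
wrist_force: [-0.5, 0.2, -0.8]
width: 0.189
```

```bash
cat > arc.py <<'E'
from h import *
import sys
s=st();c=np.array([609,11.5]);p0=np.array(s["tool_pos"][:2])*1000-c
r0=np.hypot(*p0);a0=np.arctan2(p0[1],p0[0]);print("r",r0,np.degrees(a0)%360)
for t in eval(sys.argv[1]):
    a=a0+np.radians(t);p=172*np.array([np.cos(a),np.sin(a)])-p0
    print('{"wx": 0, "wy": 0, "wz": %g, "x": %d, "y": %d, "z": 0, "fingers": 0.62},'%(t,round(p[0]),round(p[1])),end=" ")
E
python3 arc.py "[1,3,6,10]+list(range(14,87,5))+[88,90]"
python3 - <<'E'
from h import *
d=cam("wrist");save(d,"w22.png")
E
```

```text
{'time': 43.0, 'q': [-0.283, 0.074, 2.076, -0.0, 0.99, 0.428], 'tool_pos': [0.498, -0.119, 0.125], 'tcp_rot': [1.712, 0.783, -1.71], 'wrist_force': [-0.476, 0.186, -0.836], 'width': 0.189}
r 171.4350950090636 229.5761364503145
{"wx": 0, "wy": 0, "wz": 1, "x": 2, "y": -2, "z": 0, "fingers": 0.62}, {"wx": 0, "wy": 0, "wz": 3, "x": 7, "y": -6, "z": 0, "fingers": 0.62}, {"wx": 0, "wy": 0, "wz": 6, "x": 14, "y": -11, "z": 0, "fingers": 0.62}, {"wx": 0, "wy": 0, "wz": 10, "x": 24, "y": -18, "z": 0, "fingers": 0.62}, {"wx": 0, "wy": 0, "wz": 14, "x": 35, "y": -24, "z": 0, "fingers": 0.62}, {"wx": 0, "wy": 0, "wz": 19, "x": 48, "y": -30, "z": 0, "fingers": 0.62}, {"wx": 0, "wy": 0, "wz": 24, "x": 63, "y": -34, "z": 0, "fingers": 0.62}, {"wx": 0, "wy": 0, "wz": 29, "x": 77, "y": -38, "z": 0, "fingers": 0.62}, {"wx": 0, "wy": 0, "wz": 34, "x": 92, "y": -40, "z": 0, "fingers": 0.62}, {"wx": 0, "wy": 0, "wz": 39, "x": 107, "y": -41, "z": 0, "fingers": 0.62}, {"wx": 0, "wy": 0, "wz": 44, "x": 122, "y": -41, "z": 0, "fingers": 0.62}, {"wx": 0, "wy": 0, "wz": 49, "x": 137, "y": -40, "z": 0, "fingers": 0.62}, {"wx": 0, "wy": 0, "wz": 54, "x": 152, "y": -37, "z": 0, "fingers": 0.62}, {"wx": 0, "wy": 0, "wz": 59, "x": 166, "y": -33, "z": 0, "fingers": 0.62}, {"wx": 0, "wy": 0, "wz": 64, "x": 180, "y": -27, "z": 0, "fingers": 0.62}, {"wx": 0, "wy": 0, "wz": 69, "x": 193, "y": -21, "z": 0, "fingers": 0.62}, {"wx": 0, "wy": 0, "wz": 74, "x": 206, "y": -13, "z": 0, "fingers": 0.62}, {"wx": 0, "wy": 0, "wz": 79, "x": 218, "y": -4, "z": 0, "fingers": 0.62}, {"wx": 0, "wy": 0, "wz": 84, "x": 230, "y": 6, "z": 0, "fingers": 0.62}, {"wx": 0, "wy": 0, "wz": 88, "x": 238, "y": 14, "z": 0, "fingers": 0.62}, {"wx": 0, "wy": 0, "wz": 90, "x": 242, "y": 19, "z": 0, "fingers": 0.62},
```

View pics/w22.png

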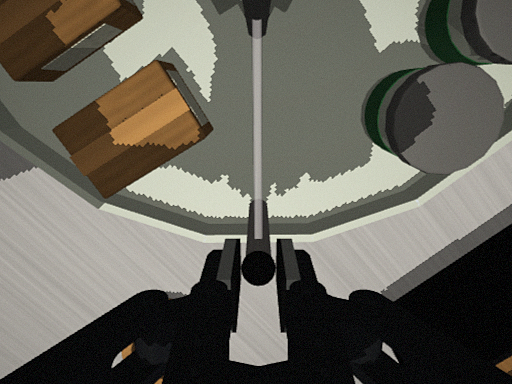

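Call:
{"api": "play_rows", "payload": {"deltas": [{"wx":0,"wy":0,"wz":2,"x":4,"y":-4,"z":0,"fingers":0.62},{"wx":0,"wy":0,"wz":6,"x":14,"y":-11,"z":0,"fingers":0.62},{"wx":0,"wy":0,"wz":10,"x":24,"y":-18,"z":0,"fingers":0.62},{"wx":0,"wy":0,"wz":14,"x":35,"y":-24,"z":0,"fingers":0.62},{"wx":0,"wy":0,"wz":19,"x":48,"y":-30,"z":0,"fingers":0.62},{"wx":0,"wy":0,"wz":24,"x":63,"y":-34,"z":0,"fingers":0.62},{"wx":0,"wy":0,"wz":29,"x":77,"y":-38,"z":0,"fingers":0.62},{"wx":0,"wy":0,"wz":34,"x":92,"y":-40,"z":0,"fingers":0.62},{"wx":0,"wy":0,"wz":39,"x":107,"y":-41,"z":0,"fingers":0.62},{"wx":0,"wy":0,"wz":44,"x":122,"y":-41,"z":0,"fingers":0.62},{"wx":0,"wy":0,"wz":49,"x":137,"y":-40,"z":0,"fingers":0.62},{"wx":0,"wy":0,"wz":54,"x":152,"y":-37,"z":0,"fingers":0.62},{"wx":0,"wy":0,"wz":59,"x":166,"y":-33,"z":0,"fingers":0.62},{"wx":0,"wy":0,"wz":64,"x":180,"y":-27,"z":0,"fingers":0.62},{"wx":0,"wy":0,"wz":69,"x":193,"y":-21,"z":0,"fingers":0.62},{"wx":0,"wy":0,"wz":74,"x":206,"y":-13,"z":0,"fingers":0.62},{"wx":0,"wy":0,"wz":79,"x":218,"y":-4,"z":0,"fingers":0.62},{"wx":0,"wy":0,"wz":84,"x":230,"y":6,"z":0,"fingers":0.62},{"wx":0,"wy":0,"wz":88,"x":238,"y":14,"z":0,"fingers":0.62},{"wx":0,"wy":0,"wz":90,"x":242,"y":19,"z":0,"fingers":0.62}]}}

```text
time: 45.55
tool_pos: [0.7396, -0.1, 0.1245]
tcp_rot: [0.555, 1.499, -0.556]
wrist_force: [-0.4, -2.3, -0.7]
width: 0.188
```

Call:
{"api": "play_rows", "payload": {"deltas": [{"wx":0,"wy":0,"wz":0,"x":0,"y":0,"z":0,"fingers":0.62},{"wx":0,"wy":0,"wz":0,"x":0,"y":0,"z":0,"fingers":0.4},{"wx":0,"wy":0,"wz":0,"x":0,"y":0,"z":0,"fingers":0.1},{"wx":0,"wy":0,"wz":0,"x":0,"y":0,"z":10,"fingers":0},{"wx":0,"wy":0,"wz":0,"x":0,"y":0,"z":60,"fingers":0},{"wx":0,"wy":0,"wz":0,"x":0,"y":0,"z":120,"fingers":0},{"wx":0,"wy":0,"wz":0,"x":0,"y":-30,"z":180,"fingers":0},{"wx":0,"wy":0,"wz":0,"x":0,"y":-60,"z":200,"fingers":0},{"wx":0,"wy":0,"wz":0,"x":0,"y":-60,"z":200,"fingers":0}]}}

```text
time: 46.68
tool_pos: [0.7406, -0.1627, 0.3304]
tcp_rot: [0.558, 1.489, -0.558]
wrist_force: [-0.1, -0.1, 0.2]
width: 0.5
```

```bash
python3 - <<'E'
from car import *
s=st();print(R.from_rotvec(s["tcp_rot"]).as_matrix().round(3))
for n in("top","scene","wrist"):
    d=cam(n);print(n,car(d));save(d,n+"23.png")
E
```

```text
{'time': 46.675, 'q': [-0.249, 0.387, 1.305, -0.001, 1.441, -1.105], 'tool_pos': [0.741, -0.163, 0.33], 'tcp_rot': [0.558, 1.489, -0.558], 'wrist_force': [-0.09, -0.093, 0.158], 'width': 0.5}
[[ 0.008  0.655  0.756]
 [-0.003  0.756 -0.655]
 [-1.     0.003  0.008]]
top [(np.float64(80.4), 17, [0.6374, 0.1832, 0.1181]), (np.float64(80.4), 17, [0.6374, 0.1832, 0.1181]), (np.float64(198.7), 18, [0.4449, -0.0432, 0.1175]), (np.float64(198.7), 18, [0.4449, -0.0432, 0.1175]), (np.float64(319.6), 19, [0.7372, -0.0974, 0.1173]), (np.float64(319.6), 19, [0.7372, -0.0974, 0.1173])]
scene [(np.float64(78.0), 14, [0.6435, 0.1769, 0.1167]), (np.float64(201.3), 15, [0.4518, -0.049, 0.1154]), (np.float64(319.7), 23, [0.7429, -0.1021, 0.1166]), (np.float64(319.7), 23, [0.7429, -0.1021, 0.1166])]
wrist [(np.float64(319.5), 186, [0.7406, -0.101, 0.1178]), (np.float64(319.5), 186, [0.7406, -0.101, 0.1178])]
```

View pics/top23.png

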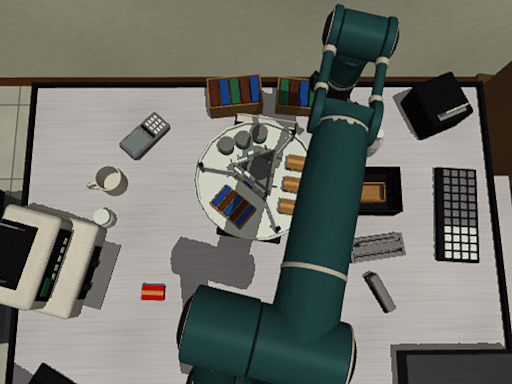

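View pics/scene23.png

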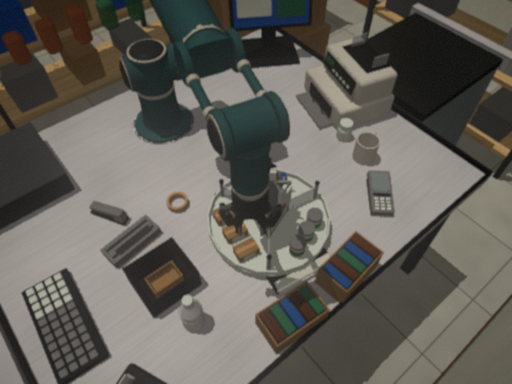

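Call:
{"api": "play_rows", "payload": {"deltas": [{"wx":0,"wy":0,"wz":-10,"x":-25,"y":0,"z":0,"fingers":0},{"wx":0,"wy":0,"wz":-20,"x":-50,"y":0,"z":0,"fingers":0},{"wx":0,"wy":0,"wz":-30,"x":-80,"y":5,"z":0,"fingers":0},{"wx":0,"wy":0,"wz":-40,"x":-110,"y":10,"z":0,"fingers":0},{"wx":0,"wy":0,"wz":-50,"x":-140,"y":15,"z":0,"fingers":0},{"wx":0,"wy":0,"wz":-60,"x":-170,"y":25,"z":0,"fingers":0},{"wx":0,"wy":0,"wz":-70,"x":-200,"y":40,"z":0,"fingers":0},{"wx":0,"wy":0,"wz":-80,"x":-230,"y":60,"z":0,"fingers":0},{"wx":0,"wy":0,"wz":-90,"x":-260,"y":80,"z":0,"fingers":0},{"wx":0,"wy":0,"wz":-100,"x":-280,"y":100,"z":-20,"fingers":0},{"wx":0,"wy":0,"wz":-110,"x":-293,"y":115,"z":-50,"fingers":0},{"wx":0,"wy":0,"wz":-119.4,"x":-293,"y":115,"z":-90,"fingers":0},{"wx":0,"wy":0,"wz":-119.4,"x":-293,"y":115,"z":-90,"fingers":0},{"wx":0,"wy":0,"wz":-119.4,"x":-293,"y":115,"z":-90,"fingers":0}]}}

```text
time: 48.58
tool_pos: [0.4466, -0.0445, 0.2352]
tcp_rot: [2.031, 0.359, -2.032]
wrist_force: [0.5, 0.2, 0.6]
width: 0.502
```

```bash
python3 - <<'E'
from car import *
s=st();print(R.from_rotvec(s["tcp_rot"]).as_matrix().round(3))
d=cam("wrist");save(d,"w24.png");print(car(d))
E
```

```text
{'time': 48.575, 'q': [-0.155, -0.163, 2.085, 0.0, 1.22, 1.066], 'tool_pos': [0.447, -0.045, 0.235], 'tcp_rot': [2.031, 0.359, -2.032], 'wrist_force': [0.461, 0.249, 0.636], 'width': 0.502}
[[-0.     0.342 -0.94 ]
 [ 0.    -0.94  -0.342]
 [-1.    -0.     0.   ]]
[(np.float64(200.3), 312, [0.4499, -0.0465, 0.1173]), (np.float64(200.3), 312, [0.4499, -0.0465, 0.1173])]
```

View pics/w24.png

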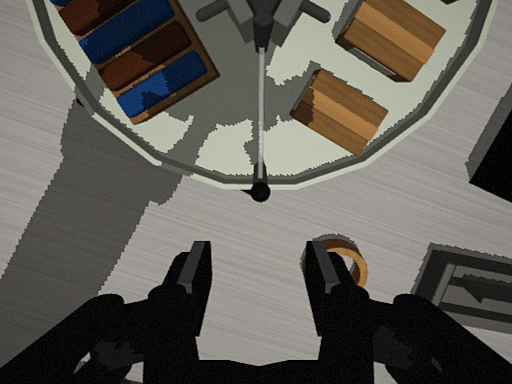

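Call:
{"api": "play_rows", "payload": {"deltas": [{"wx":0,"wy":0,"wz":0,"x":1,"y":-1.5,"z":-50,"fingers":0},{"wx":0,"wy":0,"wz":0,"x":1,"y":-1.5,"z":-95,"fingers":0},{"wx":0,"wy":0,"wz":0,"x":1,"y":-1.5,"z":-112,"fingers":0},{"wx":0,"wy":0,"wz":0,"x":1,"y":-1.5,"z":-112,"fingers":0.2},{"wx":0,"wy":0,"wz":0,"x":1,"y":-1.5,"z":-112,"fingers":0.4},{"wx":0,"wy":0,"wz":0,"x":1,"y":-1.5,"z":-112,"fingers":0.55},{"wx":0,"wy":0,"wz":0,"x":1,"y":-1.5,"z":-112,"fingers":0.62},{"wx":0,"wy":0,"wz":0,"x":1,"y":-1.5,"z":-112,"fingers":0.62}]}}

```text
time: 49.62
tool_pos: [0.4477, -0.0464, 0.1233]
tcp_rot: [2.034, 0.355, -2.032]
wrist_force: [0.0, 0.3, -0.5]
width: 0.186
```

```bash
python3 arc.py "[2,6,10]+list(range(15,86,5))+[89,91.3]"
python3 - <<'E'
from h import *
d=cam("wrist");save(d,"w25.png")
E
```

```text
{'time': 49.625, 'q': [-0.159, -0.043, 2.2, -0.0, 0.984, 1.066], 'tool_pos': [0.448, -0.046, 0.123], 'tcp_rot': [2.034, 0.355, -2.032], 'wrist_force': [0.02, 0.304, -0.485], 'width': 0.186}
r 171.3605992937394 199.75553634071463
{"wx": 0, "wy": 0, "wz": 2, "x": 2, "y": -6, "z": 0, "fingers": 0.62}, {"wx": 0, "wy": 0, "wz": 6, "x": 6, "y": -17, "z": 0, "fingers": 0.62}, {"wx": 0, "wy": 0, "wz": 10, "x": 12, "y": -27, "z": 0, "fingers": 0.62}, {"wx": 0, "wy": 0, "wz": 15, "x": 20, "y": -40, "z": 0, "fingers": 0.62}, {"wx": 0, "wy": 0, "wz": 20, "x": 29, "y": -52, "z": 0, "fingers": 0.62}, {"wx": 0, "wy": 0, "wz": 25, "x": 39, "y": -63, "z": 0, "fingers": 0.62}, {"wx": 0, "wy": 0, "wz": 30, "x": 50, "y": -73, "z": 0, "fingers": 0.62}, {"wx": 0, "wy": 0, "wz": 35, "x": 62, "y": -83, "z": 0, "fingers": 0.62}, {"wx": 0, "wy": 0, "wz": 40, "x": 75, "y": -91, "z": 0, "fingers": 0.62}, {"wx": 0, "wy": 0, "wz": 45, "x": 88, "y": -98, "z": 0, "fingers": 0.62}, {"wx": 0, "wy": 0, "wz": 50, "x": 102, "y": -103, "z": 0, "fingers": 0.62}, {"wx": 0, "wy": 0, "wz": 55, "x": 116, "y": -108, "z": 0, "fingers": 0.62}, {"wx": 0, "wy": 0, "wz": 60, "x": 131, "y": -111, "z": 0, "fingers": 0.62}, {"wx": 0, "wy": 0, "wz": 65, "x": 146, "y": -113, "z": 0, "fingers": 0.62}, {"wx": 0, "wy": 0, "wz": 70, "x": 161, "y": -114, "z": 0, "fingers": 0.62}, {"wx": 0, "wy": 0, "wz": 75, "x": 176, "y": -113, "z": 0, "fingers": 0.62}, {"wx": 0, "wy": 0, "wz": 80, "x": 190, "y": -112, "z": 0, "fingers": 0.62}, {"wx": 0, "wy": 0, "wz": 85, "x": 205, "y": -108, "z": 0, "fingers": 0.62}, {"wx": 0, "wy": 0, "wz": 89, "x": 217, "y": -105, "z": 0, "fingers": 0.62}, {"wx": 0, "wy": 0, "wz": 91.3, "x": 223, "y": -103, "z": 0, "fingers": 0.62},
```

View pics/w25.png

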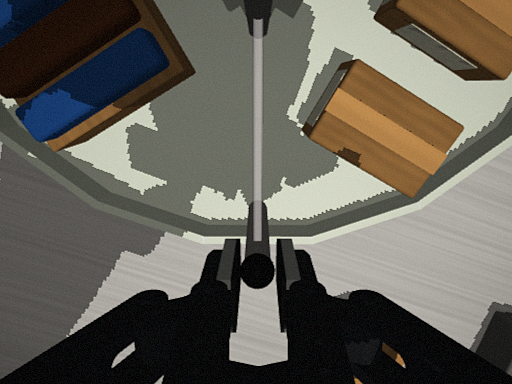

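Call:
{"api": "play_rows", "payload": {"deltas": [{"wx":0,"wy":0,"wz":2,"x":2,"y":-6,"z":0,"fingers":0.62},{"wx":0,"wy":0,"wz":6,"x":6,"y":-17,"z":0,"fingers":0.62},{"wx":0,"wy":0,"wz":10,"x":12,"y":-27,"z":0,"fingers":0.62},{"wx":0,"wy":0,"wz":15,"x":20,"y":-40,"z":0,"fingers":0.62},{"wx":0,"wy":0,"wz":20,"x":29,"y":-52,"z":0,"fingers":0.62},{"wx":0,"wy":0,"wz":25,"x":39,"y":-63,"z":0,"fingers":0.62},{"wx":0,"wy":0,"wz":30,"x":50,"y":-73,"z":0,"fingers":0.62},{"wx":0,"wy":0,"wz":35,"x":62,"y":-83,"z":0,"fingers":0.62},{"wx":0,"wy":0,"wz":40,"x":75,"y":-91,"z":0,"fingers":0.62},{"wx":0,"wy":0,"wz":45,"x":88,"y":-98,"z":0,"fingers":0.62},{"wx":0,"wy":0,"wz":50,"x":102,"y":-103,"z":0,"fingers":0.62},{"wx":0,"wy":0,"wz":55,"x":116,"y":-108,"z":0,"fingers":0.62},{"wx":0,"wy":0,"wz":60,"x":131,"y":-111,"z":0,"fingers":0.62},{"wx":0,"wy":0,"wz":65,"x":146,"y":-113,"z":0,"fingers":0.62},{"wx":0,"wy":0,"wz":70,"x":161,"y":-114,"z":0,"fingers":0.62},{"wx":0,"wy":0,"wz":75,"x":176,"y":-113,"z":0,"fingers":0.62},{"wx":0,"wy":0,"wz":80,"x":190,"y":-112,"z":0,"fingers":0.62},{"wx":0,"wy":0,"wz":85,"x":205,"y":-108,"z":0,"fingers":0.62},{"wx":0,"wy":0,"wz":89,"x":217,"y":-105,"z":0,"fingers":0.62},{"wx":0,"wy":0,"wz":91.3,"x":223,"y":-103,"z":0,"fingers":0.62}]}}

```text
time: 52.18
tool_pos: [0.6703, -0.1493, 0.1222]
tcp_rot: [0.932, 1.363, -0.933]
wrist_force: [-1.7, -0.6, 0.2]
width: 0.186
```

Call:
{"api": "play_rows", "payload": {"deltas": [{"wx":0,"wy":0,"wz":0,"x":0,"y":0,"z":0,"fingers":0.62},{"wx":0,"wy":0,"wz":0,"x":0,"y":0,"z":0,"fingers":0.4},{"wx":0,"wy":0,"wz":0,"x":0,"y":0,"z":0,"fingers":0.1},{"wx":0,"wy":0,"wz":0,"x":0,"y":0,"z":10,"fingers":0},{"wx":0,"wy":0,"wz":0,"x":0,"y":0,"z":60,"fingers":0},{"wx":0,"wy":0,"wz":0,"x":0,"y":0,"z":120,"fingers":0},{"wx":0,"wy":0,"wz":0,"x":0,"y":-40,"z":180,"fingers":0},{"wx":0,"wy":0,"wz":0,"x":0,"y":-90,"z":200,"fingers":0},{"wx":0,"wy":0,"wz":0,"x":-60,"y":-140,"z":200,"fingers":0},{"wx":0,"wy":0,"wz":0,"x":-120,"y":-170,"z":200,"fingers":0},{"wx":0,"wy":0,"wz":0,"x":-120,"y":-170,"z":200,"fingers":0}]}}

```text
time: 53.55
tool_pos: [0.5477, -0.3212, 0.324]
tcp_rot: [0.935, 1.359, -0.936]
wrist_force: [0.6, -0.3, 0.5]
width: 0.498
```

```bash
python3 - <<'E'
from car import *
s=st()
for n in("top","scene"):
    d=cam(n);print(n,car(d));save(d,n+"26.png");np.savez(n+"26.npz",**d)
    im=cv2.cvtColor(d["frame"],cv2.COLOR_RGB2BGR)
    b=(100,250,185,330) if n=="top" else (150,290,195,345)
    cv2.imwrite("pics/%s26z.png"%n,cv2.resize(im[b[0]:b[1],b[2]:b[3]],None,fx=4,fy=4,interpolation=cv2.INTER_CUBIC))
E
```

```text
{'time': 53.55, 'q': [-0.569, 0.154, 1.607, -0.001, 1.38, -0.935], 'tool_pos': [0.548, -0.321, 0.324], 'tcp_rot': [0.935, 1.359, -0.936], 'wrist_force': [0.562, -0.348, 0.465], 'width': 0.498}
top [(np.float64(51.8), 17, [0.7144, 0.1467, 0.1178]), (np.float64(170.0), 19, [0.4384, 0.042, 0.118]), (np.float64(170.0), 19, [0.4384, 0.042, 0.118]), (np.float64(291.0), 20, [0.669, -0.1458, 0.1176]), (np.float64(291.0), 20, [0.669, -0.1458, 0.1176])]
scene [(np.float64(49.4), 19, [0.7195, 0.1413, 0.1161]), (np.float64(49.4), 19, [0.7195, 0.1413, 0.1161]), (np.float64(172.0), 17, [0.4426, 0.0354, 0.1154]), (np.float64(291.6), 24, [0.6731, -0.1514, 0.1164]), (np.float64(291.6), 24, [0.6731, -0.1514, 0.1164])]
```

View pics/top26z.png

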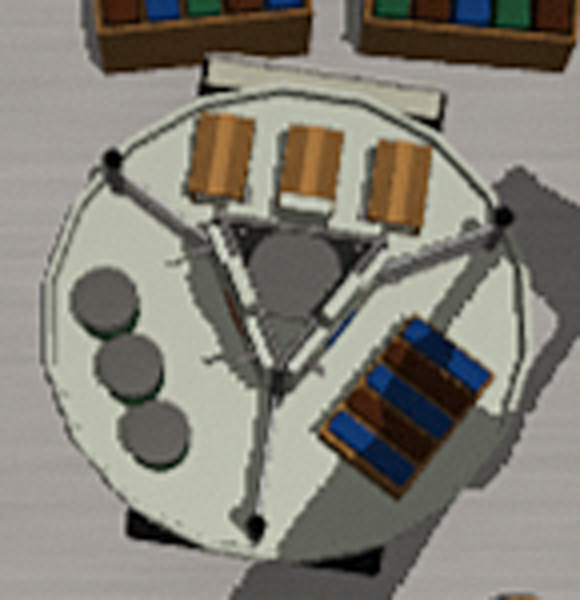

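View pics/scene26z.png

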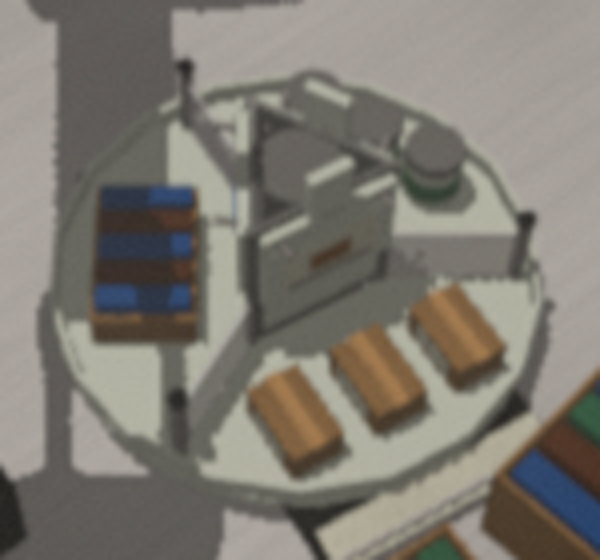

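```bash
python3 - <<'E'
from brown import *
d=dict(np.load("top26.npz"));s=dict(np.load("scene26.npz"))
c=np.array([.609,.0115]);a=np.radians(350.9);u=np.array([np.cos(a),np.sin(a)]);t=np.array([u[1],-u[0]])
for n,dd in(("top",d),("scene",s)):
    P=cloud(dd);L=np.stack([(P[...,:2]-c)@u,(P[...,:2]-c)@t,P[...,2]],-1)
    hsv=cv2.cvtColor(dd["frame"],cv2.COLOR_RGB2HSV)
    m=((hsv[...,0]<22)&(hsv[...,1]>60)&(hsv[...,2]>35)&(L[...,0]>.06)&(L[...,0]<.18)&(abs(L[...,1])<.13)&(L[...,2]>.06)&(L[...,2]<.09)).astype(np.uint8)
    k,l,stt,_=cv2.connectedComponentsWithStats(m)
    for i in range(1,k):
        if stt[i,4]>60: q=L[l==i];print(n,"carton",cv2.minAreaRect((q[:,:2]*1000).astype(np.float32)),np.median(q[:,2]).round(3))
    m=(L[...,2]>.17)&(L[...,2]<.235)&(L[...,0]>.033)&(L[...,0]<.055)&(abs(L[...,1])<.06)&(dd["frame"].min(2)>70)
    q=L[m];print("sign",len(q),np.percentile(q,[2,50,98],axis=0).round(4).tolist())
for b in((.45,.7,-.45,-.25),): print("box",brown(s,b,.01,.15))
for f in("top0.npz","top26.npz"):
    e=dict(np.load(f));globals()[f[:5]]=e["frame"].astype(int)
E
```

```text
top carton ((114.51014709472656, -72.95603942871094), (66.19501495361328, 44.023109436035156), 0.006276825442910194) 0.07
top carton ((116.35578918457031, -2.3113365173339844), (43.99481201171875, 67.18587493896484), 89.83650207519531) 0.07
top carton ((113.72154235839844, 68.07561492919922), (43.67794418334961, 67.3493881225586), 89.00889587402344) 0.07
sign 158 [[0.0334, -0.0547, 0.1749], [0.0385, -0.0011, 0.1844], [0.0509, 0.0524, 0.2279]]
scene carton ((117.25, -69.1903305053711), (46.10824203491211, 67.0253677368164), 88.7292709350586) 0.07
scene carton ((117.68899536132812, 1.9799442291259766), (69.00151062011719, 44.147335052490234), 0.4637923538684845) 0.069
scene carton ((115.87579345703125, 71.95899963378906), (46.2770881652832, 68.72322082519531), 88.02362060546875) 0.069
sign 346 [[0.0342, -0.0547, 0.1711], [0.0443, 0.0047, 0.1844], [0.0493, 0.0565, 0.2269]]
box (528, 'zt 0.0422', 'c', array([ 587.4, -346.1]), 'size', array([89.7, 96.7]), 'longdir', np.float32(179.5))
```

View pics/top26.png

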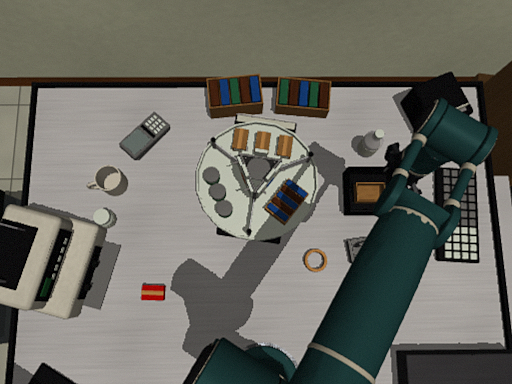

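The cartons, sign and box are all in place, and the bay faces the ticket ledge. Mug, tub, tape and spray are where they started. I'm handing the job in.

```bash
python3 -c "
from workcell import finish_job;print(finish_job())"
```

```text
the job is handed in; nothing more can be done
None
```

The job is handed in after about 54 s of robot time. My last checks all looked good, and no verdict was reported.

**What I did**
- **First turn:** I turned the carousel with the open fingers closed loosely round a rim post until the sold-out bay faced the cashier. It ended about 1.4° off, roughly 3.5 mm at `bay_front`.
- **Empty box:** it went into the waste crate.
- **Cartons:** all three were there, and I set them side by side on the bay's deck. One had been knocked about 27 mm before I reached it, so I measured it again and picked it up from its new place.
- **Sign:** I hung it on both pins and let go. The wrist camera showed both pins through the slots.
- **Last turn:** I turned the carousel in two steps of about 90°, at roughly 0.7 rad/s, until the bay faced the customer.

**What the last checks showed**
- **Bay:** about 0.3° from square to the customer's side.
- **Cartons:** tops at 0.069 to 0.070 m, flat on the deck, about 70 mm apart.
- **Sign:** still in place after the turns, about 40 mm from the axis, with its tab top at about 0.227 m.
- **Box:** seen inside the crate.
- **Other things:** mug, tub, tape, spray and the red carton look unmoved by eye. The stapler and spare card were hidden by the arm in the last top view. They looked in place in the scene view after the first half of the last turn.
- **Robot:** the arm ended clear of everything.

**What disagreed:** the top and scene cameras differ by 2 to 5 mm, so I averaged them or used the wrist camera. The last depth fit for the box in the crate came out too large (90 x 97 mm instead of 90 x 60), so there I relied on the picture and the wrist measurement taken just after I dropped it in.

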